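# Rewind the microfilm and put its cartridge away

## Task

Rewind the film into its cartridge with the hand crank, turning it clockwise as seen from above, until you feel the drag on the crank suddenly let go; then stop at once, well within half a turn, so that the film's leader is not drawn inside. Only then lift the cartridge off the film carrier by its grip rib and set it down gently, flat and right way up, on the floor of the empty storage tray. Hold the knob lightly and do not force the crank, and leave the other things on the desk where they are.

Things in the scene. Friction and masses are not known exactly. Their poses are not given: they have to be found in the camera images.
- carrier: film carrier of a microfilm scanner, fixed on the desk: white housing 220 (x) by 300 (y) mm, flat grey deck 70 mm high; origin at the centre of its underside, z up. Along its far (+x) edge, from 57 mm on, a camera head stands 48 mm above the deck. Its +y half holds the cartridge, its -y half the crank, whose upright axis is at x -30, y -90 mm in this frame
- crank: aluminium hand crank; origin on its vertical axis, 80 mm above the desk; its x axis points along the arm (13 mm wide, top 10 mm above the origin) to the knob, 45 mm out. Turned clockwise from above, film drag holds it back with 8 to 16 N at the knob; after 0.5 to 2.6 turns (not known beforehand) this falls in a few degrees to about 1 N. 3.4 rad later the leader is drawn in. Keep all forces on it under 160 N added up
- crank_knob (a point): centre of the crank's upright black knob: a round cylinder of 20 mm diameter, from 19 mm below to 19 mm above this point. It spins freely on its pin, so it can be held in the fingers without turning the hand while the crank goes round. Hold it lightly: all contact forces on crank and knob are added up, so a grip of 40 N counts 80 N (160 N is too much). Turned slowly (0.05 m/s at the knob) the drag still stands against the fingers at each pause
- end_pin (a point): top of a small steel film-end pin, 8 mm diameter, standing out of the deck near its front edge, at x -80, y 0 in the carrier's frame. Its top is about 81 mm above the desk while the film is taut, 77 mm once the tail is free, 71 mm if the leader has been drawn in
- cartridge_grip (a point): centre of the cartridge's grip rib (x along the rib, z up). The cartridge is a loose grey shell 100 x 100 x 26 mm, 0.2 kg; the rib on the middle of its top is 56 mm long, 16 mm thick (y), 25 mm high. This point is 38 mm above the cartridge's underside, 12 mm above the shell's top. It starts on the deck between guide ribs 6 mm high, 2.5 mm clear: lift straight up
- cartridge: the same cartridge, with its origin at the centre of its underside
- tray: empty black open storage tray, fixed on the desk to the left or right of the carrier: 126 x 126 mm outside, 116 x 116 mm inside, 30 mm high, floor 5 mm thick; origin at the centre of its underside, axes along its sides
- calculator: green desk calculator, 150 x 105 x 22 mm, lying on the other side of the carrier; leave alone
- stapler: blue stapler, 130 mm long, 50 mm high, beyond the tray or calculator; leave alone
- pen_cup: white cup of 76 mm diameter, 90 mm high, with pens standing to 145 mm, beyond the tray or calculator; leave alone
Not all that is in view belongs to the job. What is shaped like the cartridge but red is not meant.

How it is judged:
By the outcome, as a careful person would: the job done as asked, in the order asked, and still so for the second after the job is handed in, with the robot touching nothing.
It also fails if it takes over 72 s, if anything falls off the work surface, if the arm or the gripper's body presses on something with over 40 N, if the wrist force passes 120 N, or if a joint passes its speed limit or range.

## Robot

A 6-joint arm with a two-finger parallel gripper is mounted at the origin on the work surface. World frame = base frame: x ahead of the robot, y to its left, z up, the work surface at z = 0. Lengths are in m, angles in rad, forces in N, time in s.
With the tool pointing down it reaches from about 0.35 to 0.85 m from the base axis. Payload 8.1 kg.
Tool frame: the origin (TCP) lies on the centre line of the jaws, within the pads' length; the fingertips stand 25 mm ahead of it and the grasp point (between the pads) lies 6 mm ahead of it (arm.tips_ahead is the distance from the TCP to the fingertips, in m); z points along the fingers, y is the direction in which the jaws open and shut (so a half turn about z gives the same grasp; the last joint's range is limited). The gripper opens to 93 mm and grips with 3 to 60 N. Pads are 15 mm wide; open, the fingers measure 128 mm over their backs; the gripper's body (75 mm by 188 mm) begins 65 mm behind the grasp point.
Start: joints at [-1.345, 0.13, 1.488, -0, 1.523, -0.085], TCP at [0.184, -0.571, 0.212] pointing down, gripper open.
Joint ranges: [-2.96, 2.96], [-0.89, 2.26], [0.02, 2.5], [-1.34, 4.48], [0, 2.73], [-2.66, 2.66]. Speed limits (rad/s): [2.39, 2.39, 2.79, 3.14, 3.14, 3.14].

## Interface

Orientations are given as a unit quaternion [w, x, y, z].
In Python, from rig import arm gives the robot as it stands.
- The arm moves only by the shell command python3 -m inch 'ROWS'. ROWS is JSON, a list of rows, each an object with "claw": the opening in per cent of the stroke, from 0 (shut) to 100 (fully open); "translation": the shift along the tool's x, y, z in cm, a list of three; "rot": the turn, a rotation vector about the tool's x, y, z in rad, a list of three. In form: [{"claw": claw, "translation": [dx, dy, dz], "rot": [rx, ry, rz]}, ...]. A call has 1 to 8 rows; each row shifts and turns the commanded pose from where the row before left it, along the tool's axes as they then stand; what a row does not reach is not made up. A row lasts 1/12 s, in which the tool goes at most 41.7 mm and 7.16 degrees, less where a joint would pass 70% of its speed; a pose out of reach is approached as far as the arm can. A call is refused whole if a number of a shift passes 4.17 or a number of a turn 0.125, either way. A call with a gripper value outside its range is refused whole. The fingers move at their own pace and stop on an object; the grip force is fixed at half the most. Time passes only in rows, so rows that do not move let the fingers close. It gives the time, the measured TCP pose, the force and the opening at its end, in the units of the state.
- arm.read_state(): the state, without advancing time (a new reading comes with each control period).
- arm.read_camera(name): name is "scene" or "top"; returns a dict with "frame" (384x512x3 uint8, red, green, blue), "range_z" (384x512 float32, m along the optical axis (not along the pixel's ray), 0 where there is no reading), "mtx" (3x3 intrinsics, pixels), "R" (3x3) and "t" (3): a world point X has camera coordinates R X + t. Camera axes: x right, y down, z forward; pixel columns grow to the right and rows downward; lengths in m; the calibration is good to about 2 mm. A picture is of the moment at which its call begins.
- arm.hand_in(): hands the job in, once; it reports no verdict.
The state is a dict: "time_s": time; "q": joint angles; "dq": joint speeds; "effort": joint torques, N m; "eef_pos": TCP position; "ee_rot": TCP orientation; "contact_force": force on the tool from outside, world axes, zero at the start; "ft_torque": the same for the moment, N m; "gripper_width": opening from 0.0 (shut) to 1.0 (fully open).
Only numpy, scipy, OpenCV 4.12 (cv2) and the standard library are available. Lean on these libraries where they do the work, as an engineer would, in place of code of your own. Each camera call takes 0.05 s, during which the arm holds its last target.

## Working session

There is one attempt and no reset: what is moved stays moved. The work goes in short steps, Python scripts to look and compute and a shell command to move; the robot and the scene stay as the last step left them, time stands still between calls to the robot, and variables do not carry over. Pictures are saved under pics/ and viewed, and the job is handed in when it is done.

```bash
ls; mkdir -p pics; python3 - <<'E'
from rig import arm
import cv2,numpy as np
print(arm.read_state(), arm.tips_ahead)
for n in("scene","top"):
    c=arm.read_camera(n); cv2.imwrite(f"pics/{n}0.png",c["frame"][:,:,::-1]); np.savez(f"{n}0.npz",**c); print(n,c["mtx"],c["R"],c["t"])
E
```

```text
pics
{'time_s': 0.0, 'q': array([-1.34542329e+00,  1.31163026e-01,  1.48926500e+00,  6.40132530e-06,
        1.52295581e+00, -8.53961584e-02]), 'dq': array([ 0.00120327,  0.00052679,  0.00137616,  0.00224051, -0.00067365,
        0.00039377]), 'effort': array([-1.57786915e-03, -5.59838784e+01, -4.91765606e+01,  7.61963823e-02,
        3.51339590e-02, -1.29298564e-04]), 'eef_pos': array([ 0.18337462, -0.57070202,  0.21099416]), 'ee_rot': array([-8.93621166e-04,  9.87951711e-01,  1.54759861e-01, -5.94407651e-05]), 'contact_force': array([ 0.92773475, -0.16268455,  0.09555319]), 'ft_torque': array([0.01032326, 0.03308941, 0.01632128]), 'gripper_width': 0.9962853292838325} 0.025
scene [[480.11077188   0.         260.94135494]
 [  0.         480.11077188 192.87511114]
 [  0.           0.           1.        ]] [[-0.35513514  0.9346633   0.01683918]
 [ 0.69165947  0.27483612 -0.66788643]
 [-0.62887695 -0.22554296 -0.74407268]] [ 0.16305854 -0.27130933  1.79387788]
top [[429.66004453   0.         250.9107515 ]
 [  0.         429.66004453 190.97403432]
 [  0.           0.           1.        ]] [[-0.00528434 -0.99987491  0.01490793]
 [-0.993405    0.00354143 -0.11460347]
 [ 0.11453634 -0.01541522 -0.99329945]] [-7.11240848e-04  5.10718159e-01  1.13459160e+00]
```

View pics/scene0.png

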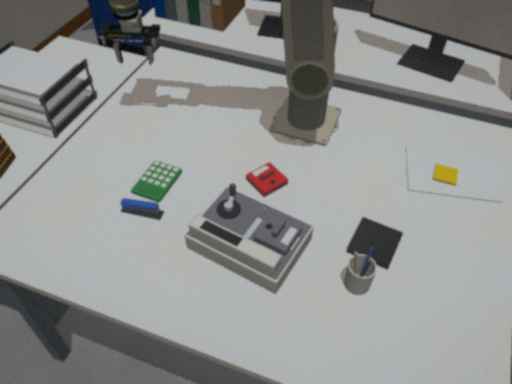

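View pics/top0.png

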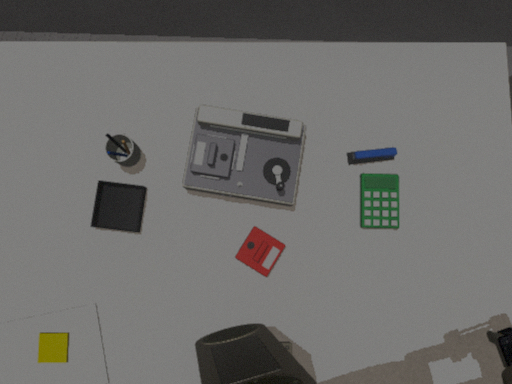

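The top view shows the grey cartridge on the carrier at (212,155) and its red lookalike at (260,251). The crank hub is at (277,170) with the knob at (280,186), the end pin is near (239,184), and the tray is at (119,206). The cup is at (120,149), the stapler at (373,155) and the calculator at (380,200).

Candidates for each target:
- **Cartridge:** grey at (212,155) or red at (260,251). I choose the grey one.
- **Tray:** black at (119,206). The only other dark item is the camera-head window at (265,122).
- **Knob:** black at (280,186). The hub disc is at (277,170).

```bash
cat > h.py <<'E'
import numpy as np,cv2
def cloud(c):
    z=c["range_z"];K=c["mtx"];v,u=np.mgrid[:z.shape[0],:z.shape[1]]
    P=np.stack([(u-K[0,2])/K[0,0]*z,(v-K[1,2])/K[1,1]*z,z],-1)
    return (P-c["t"])@c["R"]
def ray(c,u,v,h):
    d=np.array([(u-c["mtx"][0,2])/c["mtx"][0,0],(v-c["mtx"][1,2])/c["mtx"][1,1],1])@c["R"]
    o=-c["R"].T@c["t"]; return o+d*(h-o[2])/d[2]
def proj(c,X):
    p=c["R"]@np.asarray(X)+c["t"]; return (c["mtx"]@p/p[2])[:2]
E
python3 - <<'E'
import numpy as np,cv2
from h import *
c=np.load("top0.npz");f=c["frame"];W=cloud(c)
cv2.imwrite("pics/crop1.png",cv2.resize(f[95:215,180:310],None,fx=6,fy=5,interpolation=cv2.INTER_CUBIC)[:,:,::-1])
s=np.load("scene0.npz")
cv2.imwrite("pics/crop2.png",cv2.resize(s["frame"][175:290,180:320],None,fx=5,fy=5,interpolation=cv2.INTER_CUBIC)[:,:,::-1])
Z=W[...,2]
print("desk",np.median(Z[260:300,100:200]))
def rect(m,n):
    m=m&(c["range_z"]>0);P=W[m][:,:2].astype(np.float32)
    # largest component
    k,l,st,_=cv2.connectedComponentsWithStats(m.astype(np.uint8)); i=1+np.argmax(st[1:,4]); P=W[l==i]
    r=cv2.minAreaRect(P[:,:2].astype(np.float32)); print(n,r,len(P),np.median(P[:,2]))
R=np.zeros(Z.shape,bool);R[95:215,175:315]=1
rect(R&(Z>.04),"carrier all");rect(R&(Z>.06)&(Z<.078),"deck");rect(R&(Z>.085)&(Z<.105)&(W[...,1]>.02),"cart top")
rect(R&(Z>.1)&(Z<.13),"cam head")
T=np.zeros(Z.shape,bool);T[170:240,80:155]=1
rect(T&(f.sum(2)<150),"tray dark");rect(T&(Z>.015),"tray")
print(np.round(Z[176:196,270:290],3)[::2,::2])
print(np.round(Z[140:172:2,196:232:3],3))
E
```

```text
desk 4.303429862132068e-05
carrier all ((0.6018251180648804, 0.015991196036338806), (0.30030399560928345, 0.2206372320652008), 80.43909454345703) 9556 0.07444007539200298
deck ((0.603069007396698, 0.015722066164016724), (0.29974138736724854, 0.21824422478675842), 80.40847778320312) 5128 0.07025158527314597
cart top ((0.5975075960159302, 0.09821817278862), (0.10028672218322754, 0.10070473700761795), 80.75951385498047) 1344 0.0962818803190505
cam head ((0.6814457774162292, 0.0025816410779953003), (0.2700284421443939, 0.051134925335645676), 80.14115905761719) 1978 0.11834648929573748
tray dark ((0.47184157371520996, 0.35600972175598145), (0.12518368661403656, 0.12322171032428741), 82.8652572631836) 2211 0.005949245984306153
tray ((0.47321945428848267, 0.357361763715744), (0.12839627265930176, 0.12604473531246185), 82.73004150390625) 488 0.02866979027190556
[[0.075 0.082 0.08  0.089 0.088 0.077 0.078 0.079 0.079 0.079]
 [0.076 0.077 0.074 0.092 0.089 0.09  0.077 0.077 0.08  0.07 ]
 [0.076 0.079 0.076 0.09  0.09  0.089 0.08  0.077 0.07  0.071]
 [0.076 0.077 0.082 0.088 0.128 0.128 0.128 0
[... 897 characters left out ...]
0.098 0.099 0.096 0.095]
 [0.096 0.096 0.097 0.096 0.123 0.121 0.116 0.097 0.095 0.096 0.096 0.098]
 [0.093 0.096 0.097 0.096 0.119 0.121 0.107 0.094 0.101 0.096 0.095 0.098]
 [0.096 0.097 0.1   0.096 0.119 0.119 0.101 0.097 0.099 0.096 0.098 0.096]
 [0.098 0.097 0.096 0.094 0.124 0.121 0.095 0.098 0.099 0.1   0.093 0.099]
 [0.099 0.093 0.097 0.1   0.123 0.12  0.094 0.094 0.099 0.098 0.095 0.092]
 [0.092 0.096 0.097 0.094 0.107 0.119 0.093 0.092 0.093 0.099 0.094 0.097]
 [0.094 0.093 0.091 0.096 0.096 0.095 0.095 0.096 0.098 0.095 0.096 0.098]
 [0.097 0.095 0.094 0.097 0.099 0.096 0.096 0.093 0.094 0.094 0.096 0.095]
 [0.098 0.096 0.097 0.095 0.097 0.096 0.096 0.096 0.098 0.1   0.095 0.083]]
```

View pics/crop1.png

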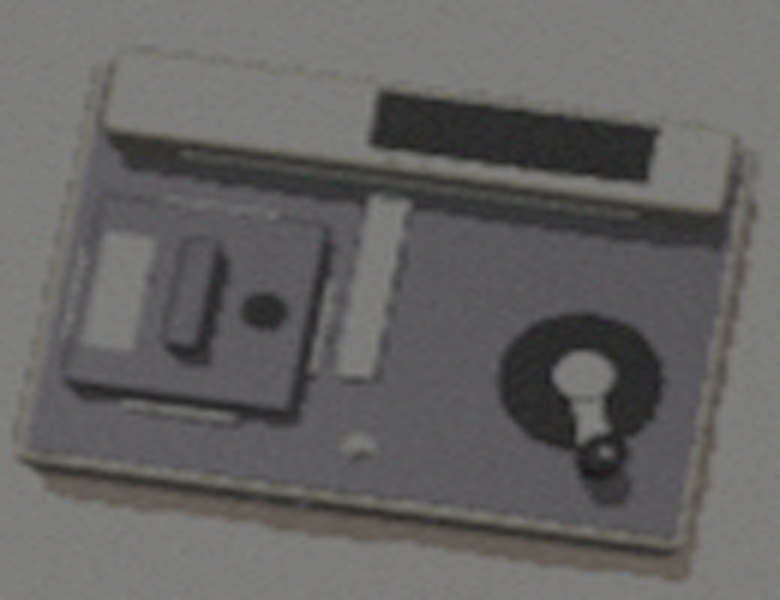

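View pics/crop2.png

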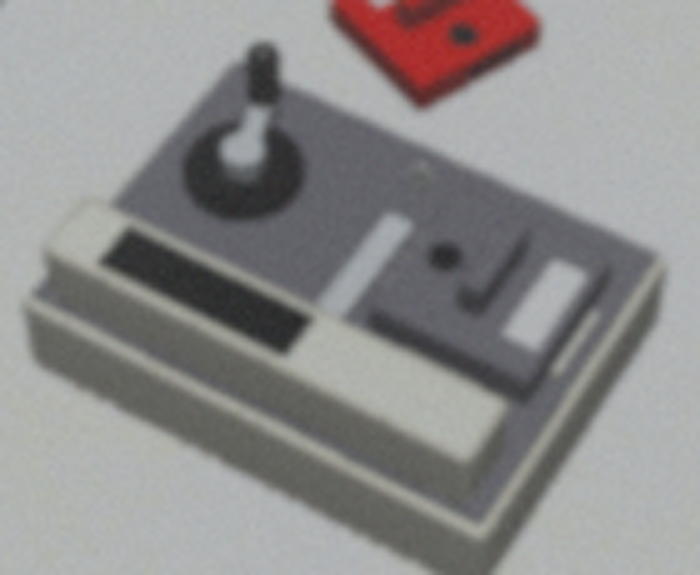

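The crops confirm the choice. The grey shell on the carrier deck has its rib running along carrier x. The black knob sits at crop1 (600,455), which is top pixel (280,186), with its arm pointing toward the front edge. The red one is a decoy lying on the desk.

```bash
cat >> h.py <<'E'
yaw=np.deg2rad(-9.6); C=np.array([.6025,.0158]); ex=np.array([np.cos(yaw),np.sin(yaw)]); ey=np.array([-ex[1],ex[0]])
def loc(p): d=np.asarray(p)[:2]-C; return np.array([d@ex,d@ey])
def wor(l): return C+l[0]*ex+l[1]*ey
E
python3 - <<'E'
import numpy as np
from h import *
for n in("top0","scene0"):
    c=np.load(n+".npz");W=cloud(c);L=np.stack([(W[...,:2]-C)@ex,(W[...,:2]-C)@ey],-1);Z=W[...,2]
    a=np.hypot(L[...,0]+.03,L[...,1]+.09)<.075
    k=a&(Z>.095)&(Z<.14); P=W[k]; print(n,"knob",k.sum(),P.mean(0),loc(P.mean(0)),np.percentile(Z[k],[50,90]))
    t=a&(Z>.12)&(Z<.14)&1; 
    if t.any(): print(" top",t.sum(),L[t>0].mean(0))
    ar=a&(Z>.085)&(Z<.094); print(" arm",ar.sum(),L[ar].mean(0))
    b=(abs(L[...,0]+.018)<.06)&(abs(L[...,1]-.08)<.06)
    s=b&(Z>.088)&(Z<.105);r=b&(Z>.108)&(Z<.14)
    for m,q in((s,"shell"),(r,"rib")):
        rr=cv2.minAreaRect(L[m].astype(np.float32)*1000); print(" ",q,m.sum(),rr,L[m].mean(0))
    h=(L[...,0]>.055)&(abs(L[...,1])<.17)&(Z>.1)&(Z<.14); print(" head",cv2.minAreaRect(L[h].astype(np.float32)*1000))
    p=(np.hypot(L[...,0]+.08,L[...,1])<.012)&(abs(Z-.075)<.02); print(" pin",np.sort(Z[p])[::-1][:8])
    al=(abs(L[...,0])<.13)&(abs(L[...,1])<.17)&(Z>.06)&(Z<.2);print(" carr",cv2.minAreaRect(L[al].astype(np.float32)*1000))
    f=c["frame"];tr=(np.hypot(W[...,0]-.472,W[...,1]-.356)<.1)&(Z>.02)&(Z<.04)&(f.sum(2)<200)
    if tr.sum()>10:print(" tray",tr.sum(),cv2.minAreaRect(W[...,:2][tr].astype(np.float32)*1000), loc(W[tr].mean(0)))
E
```

```text
top0 knob 90 [ 0.52929061 -0.07081642  0.11549369] [-0.05773926 -0.09761248] [0.12409463 0.13002019]
 top 51 [-0.0719499  -0.10269441]
 arm 77 [-0.03997504 -0.09259544]
  shell 1333 ((-18.667259216308594, 80.43141174316406), (100.70477294921875, 100.28672790527344), 0.35951870679855347) [-0.01994765  0.08002894]
  rib 146 ((-18.63152313232422, 80.5189208984375), (15.809596061706543, 56.20881271362305), 89.94371032714844) [-0.01967181  0.08014528]
 head ((80.54204559326172, 0.1302032470703125), (270.0284729003906, 50.140052795410156), 89.74116516113281)
 pin [0.08529971 0.08517693 0.08212905 0.08026249 0.08014129 0.07997126
 0.07907657 0.07831061]
 carr ((0.574066162109375, 0.018035888671875), (218.24424743652344, 299.7413330078125), 0.008473672904074192)
 tray 357 ((472.03302001953125, 355.83148193359375), (125.15665435791016, 123.9559326171875), 82.6582260131836) [-0.19005313  0.30755208]
scene0 knob 105 [ 0.52781814 -0.07009076  0.11213076] [-0.05931212 -0.09714255] [0.1101978  0.13028265]
 top 37 [-0.07115307 -0.10099203]
 arm 60 [-0.04075117 -0.09107536]
  shell 974 ((-19.94485092163086, 81.0921401977539), (101.5736083984375, 104.49952697753906), 89.58147430419922) [-0.01427004  0.0844086 ]
  rib 126 ((-19.575681686401367, 81.63665771484375), (57.967987060546875, 16.765806198120117), 0.5323014855384827) [-0.01626162  0.08283221]
 head ((80.80181884765625, 1.6807098388671875), (269.3271179199219, 50.20237350463867), 89.97859191894531)
 pin [0.08381012 0.0836012  0.08200995 0.08025004 0.07982902 0.07980263
 0.07932178 0.07546642]
 carr ((0.970672607421875, 1.37005615234375), (221.71371459960938, 301.43450927734375), 0.35224512219429016)
 tray 248 ((472.72802734375, 359.9197998046875), (120.17093658447266, 128.80690002441406), 82.66493225097656) [-0.17673894  0.32648495]
```

```bash
python3 -m inch '[{"claw":60,"translation":[0,-3,0],"rot":[0,0,0.12]},{"claw":60,"translation":[0,-4,0],"rot":[0,0,0.12]},{"claw":60,"translation":[0,-4,0],"rot":[0,0,0.12]},{"claw":60,"translation":[1,-4,0],"rot":[0,0,0.118]},{"claw":60,"translation":[2,-3.5,0],"rot":[0,0,0]}]'
cat >> h.py <<'E'
from scipy.spatial.transform import Rotation as Ro
def rep(arm,tgt=None):
    s=arm.read_state(); w,x,y,z=s["ee_rot"]; R=Ro.from_quat([x,y,z,w])
    print("t",round(s["time_s"],2),"p",np.round(s["eef_pos"],4),"loc",np.round(loc(s["eef_pos"])*1000,1),"head",round(np.degrees(np.arctan2(*R.as_matrix()[[1,0],0])),2),"zt",np.round(R.as_matrix()[:,2],3),"Ftool",np.round(R.inv().apply(s["contact_force"]),1),"w",round(s["gripper_width"],3),"q6",round(s["q"][5],2))
    if tgt is not None: print("need cm tool",np.round(R.inv().apply(np.asarray(tgt)-s["eef_pos"])*100,2))
E
python3 -c "
from h import *
from rig import arm
rep(arm,[.5132,-.0733,.2])"
```

```text
time_s: 0.52
eef_pos: [0.1996, -0.3906, 0.2112]
ee_rot: [-0.001, 0.996, -0.089, -0.001]
contact_force: [1.4, -0.7, -0.0]
gripper_width: 0.689
t 0.52 p [ 0.1996 -0.3906  0.2112] loc [-329.5 -467.9] head -10.19 zt [-0.001  0.001 -1.   ] Ftool [1.5 0.5 0. ] w 0.689 q6 0.53
need cm tool [ 25.25 -36.77   1.12]
```

```bash
python3 -m inch '[{"claw":60,"translation":[2.3,-3.3,0],"rot":[0,0,0]},{"claw":60,"translation":[2.3,-3.3,0],"rot":[0,0,0]},{"claw":60,"translation":[2.3,-3.3,0],"rot":[0,0,0]},{"claw":60,"translation":[2.3,-3.3,0],"rot":[0,0,0]},{"claw":60,"translation":[2.3,-3.3,0],"rot":[0,0,0]},{"claw":60,"translation":[2.3,-3.3,0],"rot":[0,0,0]},{"claw":60,"translation":[2.3,-3.3,0],"rot":[0,0,0]},{"claw":60,"translation":[2.3,-3.3,0],"rot":[0,0,0]}]'
python3 -m inch '[{"claw":60,"translation":[2.3,-3.3,0],"rot":[0,0,0]},{"claw":50,"translation":[2.3,-3.3,0],"rot":[0,0,0]},{"claw":50,"translation":[0,0,0],"rot":[0,0,0]}]'
python3 -c "
from h import *
from rig import arm
rep(arm,[.5132,-.0733,.121])"
```

```text
time_s: 1.18
eef_pos: [0.4277, -0.1613, 0.2119]
ee_rot: [0.0, 0.997, -0.083, 0.0]
contact_force: [-0.5, -1.7, 1.1]
gripper_width: 0.602
time_s: 1.43
eef_pos: [0.4861, -0.1005, 0.2113]
ee_rot: [-0.001, 0.997, -0.081, 0.0]
contact_force: [0.6, -0.7, -0.6]
gripper_width: 0.517
t 1.43 p [ 0.4861 -0.1005  0.2113] loc [ -95.3 -134. ] head -9.29 zt [ 0.     0.003 -1.   ] Ftool [0.7 0.6 0.6] w 0.517 q6 1.42
need cm tool [ 2.23 -3.09  9.03]
```

```bash
python3 -m inch '[{"claw":50,"translation":[1.1,-1.5,0],"rot":[0,0,0.006]},{"claw":50,"translation":[1.1,-1.5,0],"rot":[0,0,0]},{"claw":50,"translation":[0,0,2],"rot":[0,0,0]},{"claw":50,"translation":[0,0,1],"rot":[0,0,0]},{"claw":50,"translation":[0,0,0],"rot":[0,0,0]}]'
python3 - <<'E'
from h import *
from rig import arm
rep(arm,[.5132,-.0733,.121])
for n in("top","scene"):
    c=arm.read_camera(n);u,v=proj(c,[.5132,-.0733,.128]);u=int(u);v=int(v)
    cv2.imwrite(f"pics/{n}1.png",cv2.resize(c["frame"][v-50:v+50,u-60:u+60],None,fx=5,fy=5,interpolation=cv2.INTER_CUBIC)[:,:,::-1])
E
```

```text
time_s: 1.85
eef_pos: [0.5076, -0.0795, 0.1785]
ee_rot: [-0.0, 0.996, -0.086, -0.003]
contact_force: [-0.6, -0.5, -0.6]
gripper_width: 0.503
t 1.85 p [ 0.5076 -0.0795  0.1785] loc [ -77.6 -109.8] head -9.91 zt [-0.006  0.001 -1.   ] Ftool [-0.4  0.6  0.6] w 0.503 q6 1.49
need cm tool [ 0.48 -0.71  5.75]
```

View pics/scene1.png

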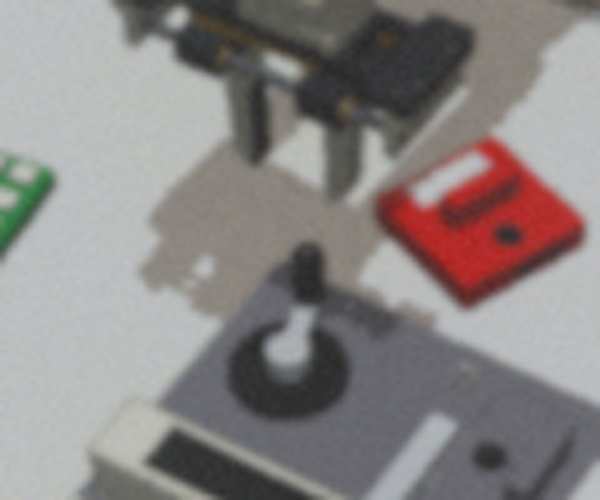

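The fingers are at (255,150) and (340,190), straddling the line down to the knob at (308,270). Next I centre over it and descend.

```bash
python3 -m inch '[{"claw":50,"translation":[0.5,-0.7,1.5],"rot":[0,0,-0.005]},{"claw":50,"translation":[0,0,1.5],"rot":[0,0,0]},{"claw":50,"translation":[0,0,0],"rot":[0,0,0]}]'
python3 -c "
from h import *
from rig import arm
rep(arm,[.5132,-.0733,.121])"
```

```text
time_s: 2.2
eef_pos: [0.5146, -0.074, 0.1501]
ee_rot: [-0.0, 0.996, -0.084, -0.002]
contact_force: [0.1, 0.2, -0.3]
gripper_width: 0.498
t 2.2 p [ 0.5146 -0.074   0.1501] loc [ -71.7 -103.2] head -9.67 zt [-0.003  0.001 -1.   ] Ftool [ 0.1 -0.2  0.3] w 0.498 q6 1.5
need cm tool [-0.14 -0.04  2.91]
```

```bash
python3 -m inch '[{"claw":50,"translation":[-0.1,0,1.5],"rot":[0,0,0]},{"claw":50,"translation":[0,0,1.4],"rot":[0,0,0]},{"claw":50,"translation":[0,0,0],"rot":[0,0,0]},{"claw":40,"translation":[0,0,0],"rot":[0,0,0]}]'
python3 -m inch '[{"claw":0,"translation":[0,0,0],"rot":[0,0,0]},{"claw":0,"translation":[0,0,0],"rot":[0,0,0]},{"claw":0,"translation":[0,0,0],"rot":[0,0,0]},{"claw":0,"translation":[0,0,0],"rot":[0,0,0]}]'
python3 -c "
from h import *
from rig import arm
rep(arm,[.5132,-.0733,.121])"
```

```text
time_s: 2.53
eef_pos: [0.5147, -0.0741, 0.1236]
ee_rot: [-0.0, 0.996, -0.084, -0.0]
contact_force: [0.5, 0.2, 0.3]
gripper_width: 0.463
time_s: 2.87
eef_pos: [0.5155, -0.0739, 0.1239]
ee_rot: [0.0, 0.996, -0.084, 0.001]
contact_force: [-0.1, -0.4, -0.0]
gripper_width: 0.189
t 2.87 p [ 0.5155 -0.0739  0.1239] loc [ -70.8 -102.9] head -9.64 zt [ 0.001 -0.    -1.   ] Ftool [-0.   0.4  0. ] w 0.189 q6 1.5
need cm tool [-0.24 -0.02  0.29]
```

```bash
python3 -m inch '[{"claw":0,"translation":[0,0,0],"rot":[0,0,0]},{"claw":0,"translation":[0,0,0],"rot":[0,0,0]}]'
python3 - <<'E'
from h import *
from rig import arm
rep(arm,[.5132,-.0733,.121])
for n in("top","scene"):
    c=arm.read_camera(n);u,v=proj(c,[.5132,-.0733,.128]);u=int(u);v=int(v)
    cv2.imwrite(f"pics/{n}2.png",cv2.resize(c["frame"][v-50:v+50,u-60:u+60],None,fx=5,fy=5,interpolation=cv2.INTER_CUBIC)[:,:,::-1])
E
```

```text
time_s: 3.03
eef_pos: [0.5152, -0.0737, 0.1233]
ee_rot: [-0.0, 0.996, -0.084, 0.0]
contact_force: [0.2, -0.0, 0.4]
gripper_width: 0.046
t 3.03 p [ 0.5152 -0.0737  0.1233] loc [ -71.2 -102.8] head -9.63 zt [ 0. -0. -1.] Ftool [ 0.2 -0.  -0.4] w 0.046 q6 1.5
need cm tool [-0.2  -0.01  0.23]
```

View pics/scene2.png

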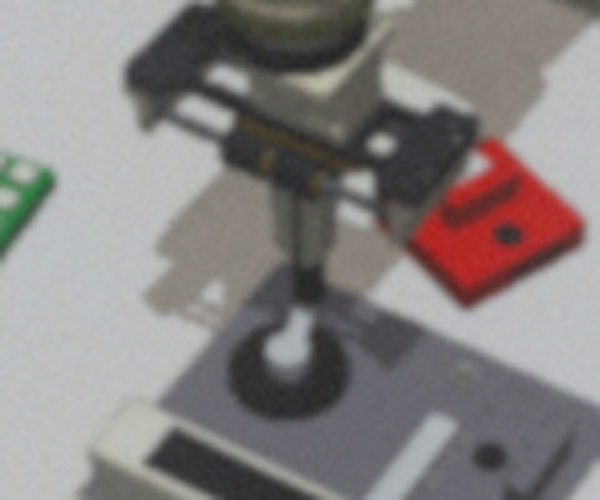

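```bash
python3 - <<'E'
from h import *
from rig import arm
for n in("top","scene"):
    c=arm.read_camera(n);W=cloud(c)
    u0,v0=[int(k) for k in proj(c,[.5132,-.0733,.128])]
    print(n,(u0-60,v0-50),[(h,np.round((proj(c,[.5152,-.0737,h])-[u0-60,v0-50])*5)) for h in(.09,.098,.109,.128,.15)])
    cv2.imwrite(f"pics/{n}2b.png",cv2.resize(c["frame"][v0-25:v0+25,u0-30:u0+30],None,fx=10,fy=10,interpolation=cv2.INTER_CUBIC)[:,:,::-1])
    L=np.stack([(W[...,:2]-C)@ex,(W[...,:2]-C)@ey],-1)
    print(np.round(W[v0-12:v0+14:2,u0-6:u0+8:2,2]*1000).astype(int));print(np.round(L[v0-12:v0+14:2,u0-6:u0+8:2,0]*1000).astype(int));
E
```

```text
top (219, 135) [(0.09, array([299., 257.])), (0.098, array([300., 255.])), (0.109, array([302., 253.])), (0.128, array([305., 248.])), (0.15, array([308., 242.]))]
[[521 520 524 526 526 528 528]
 [510 513 516 519 521 522 523]
 [389 413 501 507 512 514 517]
 [375 396 413 425 460 462 464]
 [359 376 394 410 423 434 460]
 [351 359 375 392 406 414 422]
 [331 352 356 372 382 393 404]
 [304 236 348 352 360 371 379]
 [239 238 239 336 348 354 352]
 [237 238 240 239 236 237 336]
 [ 70  67 228 229  69 237 239]
 [ 73  66  76  72  71  68  73]
 [ 74  72  71  72  70  71  71]]
[[-111 -110 -110 -110 -110 -110 -109]
 [-112 -112 -112 -112 -112 -112 -111]
 [ -96 -100 -113 -113 -114 -113 -113]
 [ -98 -101 -103 -104 -109 -108 -108]
 [ -99 -101 -103 -105 -107 -108 -111]
 [-102 -103 -104 -106 -108 -108 -109]
 [-103 -106 -106 -107 -108 -109 -110]
 [-104  -94 -108 -108 -109 -110 -110]
 [ -99  -98  -98 -110 -111 -111 -110]
 [-104 -103 -103 -102 -100 -100 -112]
 [ -88  -87 -105 -105  -84 -104 -104]
 [ -93  -92  -92  -91  -90  -89  -88]
 [ -99  -98  -97  -96  -95  -94  -93]]
scene (171, 135) [(0.09, array([302.,
[... 418 characters left out ...]
138  120    1]
 [  73   69  116  120  124  108    3]
 [  75   69  109  112  113  106    4]
 [  72   72   97  104  106   96   76]
 [  69   71   71   96   96   71   74]
 [  69   68   89   95   91   74   75]]
[[ -62  -62  -38  -35  -40  -65  -40]
 [ -62  -61  -63  -64  -59  -65  -80]
 [ -64  -63  -65  -65  -62  -64  -82]
 [ -64  -63  -66  -62  -64  -70  -79]
 [-175  -61  -61  -61  -65  -67  -80]
 [-168  -61  -63  -60  -64  -69  -80]
 [-158 -163  -63  -62  -67  -68 -181]
 [ 709 -103  -64  -61  -62  -79 -173]
 [ -92  -98  -67  -66  -67  -81 -165]
 [ -84  -92  -65  -66  -68  -77 -156]
 [ -80  -82  -67  -65  -66  -77  -95]
 [ -75  -76  -80  -64  -67  -89  -90]
 [ -68  -72  -59  -58  -65  -80  -82]]
```

View pics/scene2b.png

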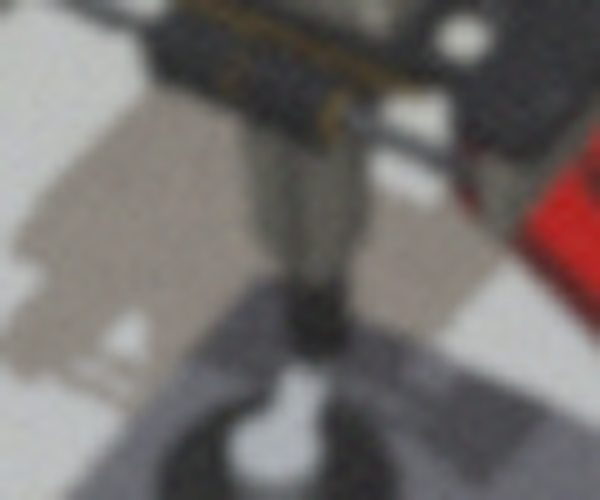

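View pics/top2b.png

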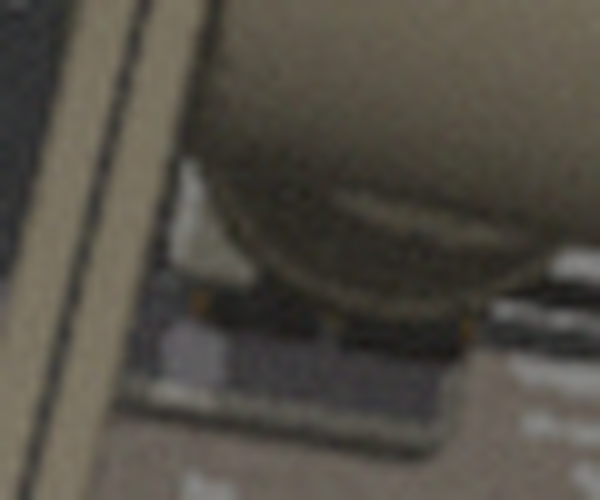

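```bash
python3 -m inch '[{"claw":60,"translation":[0,0,-4],"rot":[0,0,0]},{"claw":60,"translation":[0,0,0],"rot":[0,0,0]},{"claw":60,"translation":[0,0,0],"rot":[0,0,0]}]'
python3 - <<'E'
from h import *
from rig import arm
rep(arm)
s=arm.read_state();p=s["eef_pos"]
c=arm.read_camera("scene");W=cloud(c)
L=np.stack([(W[...,:2]-C)@ex,(W[...,:2]-C)@ey],-1)
d=L-loc(p)
m=(abs(d[...,0])<.03)&(abs(d[...,1])<.08)&(W[...,2]>.1)&(W[...,2]<p[2]+.08)
for z0 in np.arange(.1,.26,.006):
    k=m&(abs(W[...,2]-z0)<.003)
    if k.any(): print(round(z0,3),k.sum(),np.round(d[k].min(0)*1000),np.round(d[k].max(0)*1000))
u0,v0=[int(k) for k in proj(c,p)]
print(u0,v0)
cv2.imwrite(f"pics/scene3.png",cv2.resize(c["frame"][v0-35:v0+35,u0-40:u0+40],None,fx=8,fy=8,interpolation=cv2.INTER_CUBIC)[:,:,::-1])
E
```

```text
time_s: 3.48
eef_pos: [0.517, -0.0742, 0.1658]
ee_rot: [0.0, 0.996, -0.084, 0.003]
contact_force: [0.6, -0.6, 0.1]
gripper_width: 0.172
t 3.48 p [ 0.517  -0.0742  0.1658] loc [ -69.3 -103. ] head -9.64 zt [ 0.005 -0.001 -1.   ] Ftool [ 0.7  0.4 -0.1] w 0.172 q6 1.5
0.1 2 [-1.  1.] [ 6. 10.]
0.106 10 [-8. -2.] [ 7. 11.]
0.112 12 [-8. -6.] [8. 9.]
0.118 12 [-9. -4.] [ 6. 11.]
0.124 9 [-4. -5.] [ 6. 10.]
0.13 23 [-14.  -8.] [6. 9.]
0.136 1 [5. 2.] [5. 2.]
0.172 2 [-6. -8.] [-1. -8.]
0.178 13 [ -6. -15.] [11. 19.]
0.184 22 [ -8. -18.] [11. 24.]
0.19 18 [ -5. -21.] [10. 24.]
0.196 23 [ -8. -21.] [10. 25.]
0.202 23 [ -7. -20.] [12. 26.]
0.208 21 [-15. -20.] [10. 26.]
0.214 24 [ -8. -22.] [12. 27.]
0.22 23 [ -4. -25.] [12. 26.]
0.226 26 [ -7. -24.] [11. 27.]
0.232 16 [ -0. -22.] [10. 29.]
0.238 9 [  5. -23.] [11. 27.]
0.244 4 [  8. -15.] [ 9. 26.]
230 177
```

View pics/scene3.png

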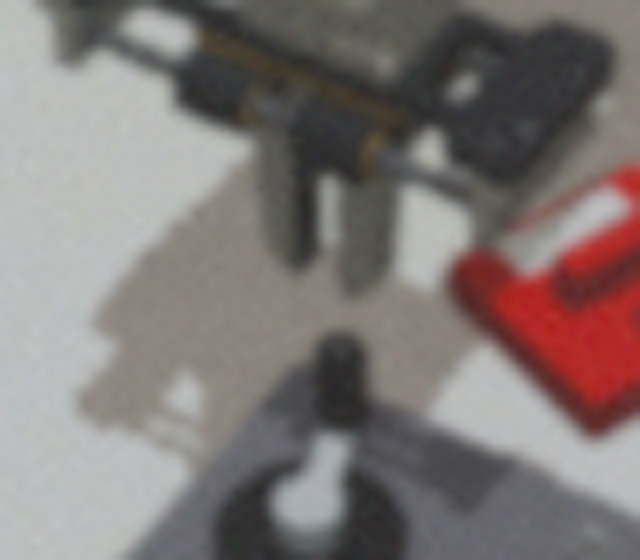

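The picture shows the fingertips at (285,265) and (360,290), clear above the knob top at (340,335). In depth they are at z≈0.175 while the TCP reads 0.166. So the tips stand about 9 mm above the TCP reading, not 25 mm below it, which means the first grip closed just above the knob. I'll use tip z ≈ reading + 9 mm and descend in steps.

```bash
python3 -m inch '[{"claw":60,"translation":[-0.3,0,0],"rot":[0,0,0]},{"claw":60,"translation":[0,0,0],"rot":[0,0,0]},{"claw":60,"translation":[0,0,2],"rot":[0,0,0]},{"claw":60,"translation":[0,0,2],"rot":[0,0,0]},{"claw":60,"translation":[0,0,1],"rot":[0,0,0]},{"claw":60,"translation":[0,0,0],"rot":[0,0,0]}]'
cat > look.py <<'E'
import sys
from h import *
from rig import arm
rep(arm)
p=arm.read_state()["eef_pos"]
c=arm.read_camera("scene");W=cloud(c)
L=np.stack([(W[...,:2]-C)@ex,(W[...,:2]-C)@ey],-1)
u0,v0=[int(k) for k in proj(c,p)]
cv2.imwrite(sys.argv[1],cv2.resize(c["frame"][v0-35:v0+35,u0-40:u0+40],None,fx=8,fy=8,interpolation=cv2.INTER_CUBIC)[:,:,::-1])
E
python3 look.py pics/scene4.png
```

```text
time_s: 4.03
eef_pos: [0.5093, -0.0725, 0.1093]
ee_rot: [-0.001, 0.996, -0.084, -0.003]
contact_force: [-0.7, 1.3, -0.9]
gripper_width: 0.593
t 4.03 p [ 0.5093 -0.0725  0.1093] loc [ -77.1 -102.7] head -9.64 zt [-0.006  0.002 -1.   ] Ftool [-0.9 -1.1  0.9] w 0.593 q6 1.5
```

View pics/scene4.png

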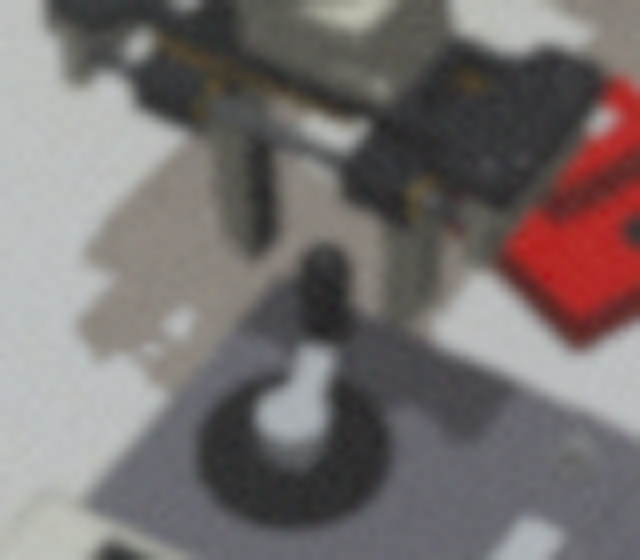

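The tips are now level with the knob's top part, one at (255,245) left of the knob and one at (410,315) right of it. I go down another 2 cm and trim x.

```bash
python3 -m inch '[{"claw":60,"translation":[0.2,0,1],"rot":[0,0,0]},{"claw":60,"translation":[0,0,0.7],"rot":[0,0,0]},{"claw":60,"translation":[0,0,0],"rot":[0,0,0]},{"claw":50,"translation":[0,0,0],"rot":[0,0,0]},{"claw":40,"translation":[0,0,0],"rot":[0,0,0]}]'
python3 look.py pics/scene5.png
```

```text
time_s: 4.5
eef_pos: [0.5143, -0.0736, 0.0964]
ee_rot: [0.0, 0.996, -0.084, 0.0]
contact_force: [-0.6, -0.5, -0.1]
gripper_width: 0.503
t 4.5 p [ 0.5143 -0.0736  0.0964] loc [ -72.1 -102.9] head -9.64 zt [ 0. -0. -1.] Ftool [-0.5  0.6  0.1] w 0.503 q6 1.5
```

View pics/scene5.png

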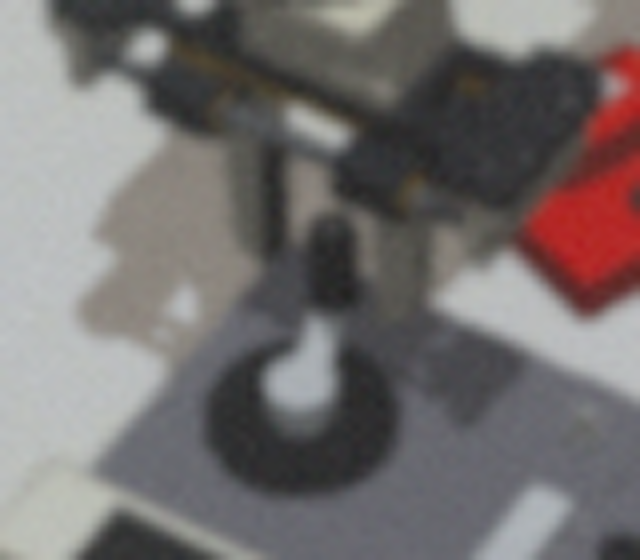

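```bash
python3 -m inch '[{"claw":35,"translation":[0,0,0.3],"rot":[0,0,0]},{"claw":20,"translation":[0,0,0],"rot":[0,0,0]},{"claw":0,"translation":[0,0,0],"rot":[0,0,0]},{"claw":0,"translation":[0,0,0],"rot":[0,0,0]},{"claw":0,"translation":[0,0,0],"rot":[0,0,0]},{"claw":0,"translation":[0,0,0],"rot":[0,0,0]},{"claw":0,"translation":[0,0,0],"rot":[0,0,0]}]'
python3 look.py pics/scene6.png
```

```text
time_s: 5.13
eef_pos: [0.514, -0.0737, 0.0931]
ee_rot: [0.0, 0.996, -0.084, -0.0]
contact_force: [-0.3, -0.4, 0.2]
gripper_width: 0.21
t 5.13 p [ 0.514  -0.0737  0.0931] loc [ -72.3 -103. ] head -9.64 zt [-0. -0. -1.] Ftool [-0.2  0.4 -0.2] w 0.21 q6 1.5
```

View pics/scene6.png

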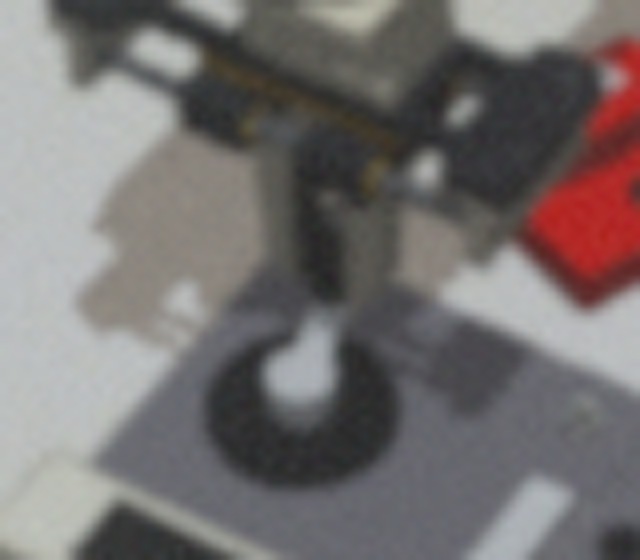

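The jaws read 0.21 (19.5 mm), so they are closed on the 20 mm knob with no side load. Next I work out the circle rows in tool axes, where tool x is carrier x and tool y is carrier -y.

```bash
cat > st.py <<'E'
from h import *
from rig import arm
s=arm.read_state();w,x,y,z=s["ee_rot"];R=Ro.from_quat([x,y,z,w])
l=loc(s["eef_pos"])*1000-[-30,-90]; t=np.array([l[0],-l[1]]); phi=np.arctan2(t[1],t[0]);r=np.hypot(*t)
F=R.inv().apply(s["contact_force"])
er=t/r; et=np.array([-er[1],er[0]])
print("t %.2f phi %.1f r %.1f z %.4f Frad %.1f Ftan %.1f Fz %.1f w %.3f head %.2f q6 %.2f"%(s["time_s"],np.degrees(phi)%360,r,s["eef_pos"][2],F[:2]@er,F[:2]@et,F[2],s["gripper_width"],np.degrees(np.arctan2(*R.as_matrix()[[1,0],0])),s["q"][5]))
E
python3 st.py; python3 -c "
import numpy as np
for p in range(0,360,10):
    a=np.radians(163+p);b=a+np.radians(10);print(p,163+p,np.round(45*.05*np.array([np.cos(b)-np.cos(a),np.sin(b)-np.sin(a)]),2))"
```

```text
t 5.18 phi 163.0 r 44.3 z 0.0930 Frad 1.2 Ftan -0.6 Fz -0.5 w 0.204 head -9.64 q6 1.50
0 163 [-0.08 -0.38]
10 173 [-0.01 -0.39]
20 183 [ 0.05 -0.39]
30 193 [ 0.12 -0.37]
40 203 [ 0.18 -0.35]
50 213 [ 0.24 -0.31]
60 223 [ 0.29 -0.26]
70 233 [ 0.33 -0.21]
80 243 [ 0.36 -0.15]
90 253 [ 0.38 -0.08]
100 263 [ 0.39 -0.01]
110 273 [0.39 0.05]
120 283 [0.37 0.12]
130 293 [0.35 0.18]
140 303 [0.31 0.24]
150 313 [0.26 0.29]
160 323 [0.21 0.33]
170 333 [0.15 0.36]
180 343 [0.08 0.38]
190 353 [0.01 0.39]
200 363 [-0.05  0.39]
210 373 [-0.12  0.37]
220 383 [-0.18  0.35]
230 393 [-0.24  0.31]
240 403 [-0.29  0.26]
250 413 [-0.33  0.21]
260 423 [-0.36  0.15]
270 433 [-0.38  0.08]
280 443 [-0.39  0.01]
290 453 [-0.39 -0.05]
300 463 [-0.37 -0.12]
310 473 [-0.35 -0.18]
320 483 [-0.31 -0.24]
330 493 [-0.26 -0.29]
340 503 [-0.21 -0.33]
350 513 [-0.15 -0.36]
```

```bash
python3 -m inch '[{"claw":0,"translation":[-0.08,-0.38,0],"rot":[0,0,0]},{"claw":0,"translation":[-0.08,-0.38,0],"rot":[0,0,0]},{"claw":0,"translation":[-0.01,-0.39,0],"rot":[0,0,0]},{"claw":0,"translation":[-0.01,-0.39,0],"rot":[0,0,0]}]'; python3 st.py
```

```text
time_s: 5.52
eef_pos: [0.5145, -0.06, 0.0931]
ee_rot: [0.002, 0.996, -0.084, -0.0]
contact_force: [-1.0, -11.6, 0.1]
gripper_width: 0.205
t 5.52 phi 180.8 r 44.1 z 0.0931 Frad -1.1 Ftan -11.6 Fz -0.0 w 0.205 head -9.67 q6 1.53
```

Drag is 11.6 N with a tiny radial force, so the circle is right. Continuing.

```bash
python3 -m inch '[{"claw":0,"translation":[0.05,-0.39,0],"rot":[0,0,0]},{"claw":0,"translation":[0.05,-0.39,0],"rot":[0,0,0]},{"claw":0,"translation":[0.12,-0.37,0],"rot":[0,0,0]},{"claw":0,"translation":[0.12,-0.37,0],"rot":[0,0,0]},{"claw":0,"translation":[0.18,-0.35,0],"rot":[0,0,0]},{"claw":0,"translation":[0.18,-0.35,0],"rot":[0,0,0]},{"claw":0,"translation":[0.24,-0.31,0],"rot":[0,0,0]},{"claw":0,"translation":[0.24,-0.31,0],"rot":[0,0,0]}]'; python3 st.py
```

```text
time_s: 6.18
eef_pos: [0.5301, -0.0337, 0.0929]
ee_rot: [0.002, 0.996, -0.084, -0.001]
contact_force: [-7.0, -11.4, 2.2]
gripper_width: 0.213
t 6.18 phi 221.3 r 44.1 z 0.0929 Frad -4.4 Ftan -12.6 Fz -2.2 w 0.213 head -9.67 q6 1.58
```

```bash
python3 -m inch '[{"claw":0,"translation":[0.29,-0.26,0],"rot":[0,0,0]},{"claw":0,"translation":[0.29,-0.26,0],"rot":[0,0,0]},{"claw":0,"translation":[0.33,-0.21,0],"rot":[0,0,0]},{"claw":0,"translation":[0.33,-0.21,0],"rot":[0,0,0]}]'; python3 st.py
```

```text
time_s: 6.52
eef_pos: [0.5434, -0.0261, 0.0928]
ee_rot: [0.001, 0.996, -0.084, -0.002]
contact_force: [-8.8, -8.5, 4.0]
gripper_width: 0.209
t 6.52 phi 241.3 r 44.2 z 0.0928 Frad -5.2 Ftan -11.1 Fz -4.0 w 0.209 head -9.66 q6 1.60
```

```bash
python3 -m inch '[{"claw":0,"translation":[0.36,-0.15,0],"rot":[0,0,0]},{"claw":0,"translation":[0.36,-0.15,0],"rot":[0,0,0]},{"claw":0,"translation":[0.38,-0.08,0],"rot":[0,0,0]},{"claw":0,"translation":[0.38,-0.08,0],"rot":[0,0,0]},{"claw":0,"translation":[0.39,-0.01,0],"rot":[0,0,0]},{"claw":0,"translation":[0.39,-0.01,0],"rot":[0,0,0]},{"claw":0,"translation":[0.39,0.05,0],"rot":[0,0,0]},{"claw":0,"translation":[0.39,0.05,0],"rot":[0,0,0]}]'; python3 st.py
```

```text
time_s: 7.18
eef_pos: [0.5734, -0.0259, 0.0926]
ee_rot: [0.0, 0.996, -0.084, -0.003]
contact_force: [-13.0, 0.2, 8.1]
gripper_width: 0.211
t 7.18 phi 280.6 r 44.8 z 0.0926 Frad -4.3 Ftan -12.3 Fz -8.0 w 0.211 head -9.63 q6 1.60
```

```bash
python3 -m inch '[{"claw":0,"translation":[0.37,0.12,0],"rot":[0,0,0]},{"claw":0,"translation":[0.37,0.12,0],"rot":[0,0,0]},{"claw":0,"translation":[0.35,0.18,0],"rot":[0,0,0]},{"claw":0,"translation":[0.35,0.18,0],"rot":[0,0,0]},{"claw":0,"translation":[0.31,0.24,0],"rot":[0,0,0]},{"claw":0,"translation":[0.31,0.24,0],"rot":[0,0,0]}]'; python3 st.py
```

```text
time_s: 7.68
eef_pos: [0.5923, -0.0383, 0.0927]
ee_rot: [-0.001, 0.996, -0.084, -0.002]
contact_force: [-10.3, 7.3, 6.8]
gripper_width: 0.207
t 7.68 phi 309.6 r 45.4 z 0.0927 Frad -3.0 Ftan -12.3 Fz -6.7 w 0.207 head -9.60 q6 1.59
```

```bash
python3 -m inch '[{"claw":0,"translation":[0.26,0.29,0],"rot":[0,0,0]},{"claw":0,"translation":[0.26,0.29,0],"rot":[0,0,0]},{"claw":0,"translation":[0.21,0.33,0],"rot":[0,0,0]},{"claw":0,"translation":[0.21,0.33,0],"rot":[0,0,0]},{"claw":0,"translation":[0.15,0.36,0],"rot":[0,0,0]},{"claw":0,"translation":[0.15,0.36,0],"rot":[0,0,0]}]'; python3 st.py
```

```text
time_s: 8.18
eef_pos: [0.6026, -0.0585, 0.0929]
ee_rot: [-0.002, 0.997, -0.083, -0.001]
contact_force: [-2.0, 10.2, 3.2]
gripper_width: 0.21
t 8.18 phi 338.5 r 45.7 z 0.0929 Frad 0.2 Ftan -10.4 Fz -3.1 w 0.210 head -9.57 q6 1.55
```

```bash
python3 -m inch '[{"claw":0,"translation":[0.08,0.38,0],"rot":[0,0,0]},{"claw":0,"translation":[0.08,0.38,0],"rot":[0,0,0]},{"claw":0,"translation":[0.01,0.39,0],"rot":[0,0,0]},{"claw":0,"translation":[0.01,0.39,0],"rot":[0,0,0]},{"claw":0,"translation":[-0.05,0.39,0],"rot":[0,0,0]},{"claw":0,"translation":[-0.05,0.39,0],"rot":[0,0,0]}]'; python3 st.py
```

```text
time_s: 8.68
eef_pos: [0.6016, -0.0817, 0.0933]
ee_rot: [-0.002, 0.997, -0.083, 0.001]
contact_force: [6.5, 10.4, -3.1]
gripper_width: 0.213
t 8.68 phi 7.8 r 45.8 z 0.0933 Frad 3.0 Ftan -11.9 Fz 3.2 w 0.213 head -9.57 q6 1.51
```

Drag is still on at 373°. I keep to 6–8 rows per call and check after each.

```bash
python3 -m inch '[{"claw":0,"translation":[-0.12,0.37,0],"rot":[0,0,0]},{"claw":0,"translation":[-0.12,0.37,0],"rot":[0,0,0]},{"claw":0,"translation":[-0.18,0.35,0],"rot":[0,0,0]},{"claw":0,"translation":[-0.18,0.35,0],"rot":[0,0,0]},{"claw":0,"translation":[-0.24,0.31,0],"rot":[0,0,0]},{"claw":0,"translation":[-0.24,0.31,0],"rot":[0,0,0]},{"claw":0,"translation":[-0.29,0.26,0],"rot":[0,0,0]},{"claw":0,"translation":[-0.29,0.26,0],"rot":[0,0,0]}]'; python3 st.py
```

```text
time_s: 9.35
eef_pos: [0.5822, -0.1066, 0.0936]
ee_rot: [-0.001, 0.996, -0.084, 0.003]
contact_force: [13.5, 2.4, -7.7]
gripper_width: 0.209
t 9.35 phi 48.2 r 45.7 z 0.0936 Frad 5.1 Ftan -12.7 Fz 7.8 w 0.209 head -9.61 q6 1.47
```

```bash
python3 -m inch '[{"claw":0,"translation":[-0.33,0.21,0],"rot":[0,0,0]},{"claw":0,"translation":[-0.33,0.21,0],"rot":[0,0,0]},{"claw":0,"translation":[-0.36,0.15,0],"rot":[0,0,0]},{"claw":0,"translation":[-0.36,0.15,0],"rot":[0,0,0]},{"claw":0,"translation":[-0.38,0.08,0],"rot":[0,0,0]},{"claw":0,"translation":[-0.38,0.08,0],"rot":[0,0,0]},{"claw":0,"translation":[-0.39,0.01,0],"rot":[0,0,0]},{"claw":0,"translation":[-0.39,0.01,0],"rot":[0,0,0]}]'; python3 st.py
```

```text
time_s: 10.02
eef_pos: [0.5513, -0.1128, 0.0936]
ee_rot: [0.001, 0.996, -0.084, 0.003]
contact_force: [10.9, -7.1, -9.1]
gripper_width: 0.209
t 10.02 phi 88.7 r 45.3 z 0.0936 Frad 5.4 Ftan -11.7 Fz 9.2 w 0.209 head -9.66 q6 1.45
```

```bash
python3 -m inch '[{"claw":0,"translation":[-0.39,-0.05,0],"rot":[0,0,0]},{"claw":0,"translation":[-0.39,-0.05,0],"rot":[0,0,0]},{"claw":0,"translation":[-0.37,-0.12,0],"rot":[0,0,0]},{"claw":0,"translation":[-0.37,-0.12,0],"rot":[0,0,0]},{"claw":0,"translation":[-0.35,-0.18,0],"rot":[0,0,0]},{"claw":0,"translation":[-0.35,-0.18,0],"rot":[0,0,0]},{"claw":0,"translation":[-0.31,-0.24,0],"rot":[0,0,0]},{"claw":0,"translation":[-0.31,-0.24,0],"rot":[0,0,0]}]'; python3 st.py
```

```text
time_s: 10.68
eef_pos: [0.524, -0.0971, 0.0934]
ee_rot: [0.002, 0.996, -0.084, 0.002]
contact_force: [4.2, -9.5, -5.7]
gripper_width: 0.208
t 10.68 phi 129.7 r 44.7 z 0.0934 Frad 3.0 Ftan -9.9 Fz 5.8 w 0.208 head -9.68 q6 1.46
```

```bash
python3 -m inch '[{"claw":0,"translation":[-0.26,-0.29,0],"rot":[0,0,0]},{"claw":0,"translation":[-0.26,-0.29,0],"rot":[0,0,0]},{"claw":0,"translation":[-0.21,-0.33,0],"rot":[0,0,0]},{"claw":0,"translation":[-0.21,-0.33,0],"rot":[0,0,0]},{"claw":0,"translation":[-0.15,-0.36,0],"rot":[0,0,0]},{"claw":0,"translation":[-0.15,-0.36,0],"rot":[0,0,0]},{"claw":0,"translation":[-0.08,-0.38,0],"rot":[0,0,0]},{"claw":0,"translation":[-0.08,-0.38,0],"rot":[0,0,0]}]'; python3 st.py
```

```text
time_s: 11.35
eef_pos: [0.5137, -0.0679, 0.0931]
ee_rot: [0.002, 0.996, -0.084, 0.0]
contact_force: [0.0, -11.9, -1.1]
gripper_width: 0.211
t 11.35 phi 170.5 r 44.2 z 0.0931 Frad -0.1 Ftan -11.9 Fz 1.2 w 0.211 head -9.68 q6 1.51
```

One turn is done (now at 173°) and the drag is still 12 N.

```bash
python3 -m inch '[{"claw":0,"translation":[-0.01,-0.39,0],"rot":[0,0,0]},{"claw":0,"translation":[-0.01,-0.39,0],"rot":[0,0,0]},{"claw":0,"translation":[0.05,-0.39,0],"rot":[0,0,0]},{"claw":0,"translation":[0.05,-0.39,0],"rot":[0,0,0]},{"claw":0,"translation":[0.12,-0.37,0],"rot":[0,0,0]},{"claw":0,"translation":[0.12,-0.37,0],"rot":[0,0,0]},{"claw":0,"translation":[0.18,-0.35,0],"rot":[0,0,0]},{"claw":0,"translation":[0.18,-0.35,0],"rot":[0,0,0]}]'; python3 st.py
```

```text
time_s: 12.02
eef_pos: [0.5246, -0.0391, 0.0929]
ee_rot: [0.002, 0.996, -0.084, -0.001]
contact_force: [-4.5, -11.3, 2.9]
gripper_width: 0.21
t 12.02 phi 211.3 r 44.1 z 0.0929 Frad -4.0 Ftan -11.5 Fz -2.9 w 0.210 head -9.67 q6 1.57
```

```bash
python3 -m inch '[{"claw":0,"translation":[0.24,-0.31,0],"rot":[0,0,0]},{"claw":0,"translation":[0.24,-0.31,0],"rot":[0,0,0]},{"claw":0,"translation":[0.29,-0.26,0],"rot":[0,0,0]},{"claw":0,"translation":[0.29,-0.26,0],"rot":[0,0,0]},{"claw":0,"translation":[0.33,-0.21,0],"rot":[0,0,0]},{"claw":0,"translation":[0.33,-0.21,0],"rot":[0,0,0]},{"claw":0,"translation":[0.36,-0.15,0],"rot":[0,0,0]},{"claw":0,"translation":[0.36,-0.15,0],"rot":[0,0,0]}]'; python3 st.py
```

```text
time_s: 12.68
eef_pos: [0.5508, -0.0241, 0.0927]
ee_rot: [0.001, 0.996, -0.084, -0.002]
contact_force: [-9.6, -6.9, 5.1]
gripper_width: 0.209
t 12.68 phi 251.2 r 44.4 z 0.0927 Frad -5.3 Ftan -10.6 Fz -5.0 w 0.209 head -9.66 q6 1.60
```

```bash
python3 -m inch '[{"claw":0,"translation":[0.38,-0.08,0],"rot":[0,0,0]},{"claw":0,"translation":[0.38,-0.08,0],"rot":[0,0,0]},{"claw":0,"translation":[0.39,-0.01,0],"rot":[0,0,0]},{"claw":0,"translation":[0.39,-0.01,0],"rot":[0,0,0]},{"claw":0,"translation":[0.39,0.05,0],"rot":[0,0,0]},{"claw":0,"translation":[0.39,0.05,0],"rot":[0,0,0]},{"claw":0,"translation":[0.37,0.12,0],"rot":[0,0,0]},{"claw":0,"translation":[0.37,0.12,0],"rot":[0,0,0]}]'; python3 st.py
```

```text
time_s: 13.35
eef_pos: [0.5803, -0.0289, 0.0926]
ee_rot: [-0.0, 0.996, -0.084, -0.003]
contact_force: [-11.9, 2.1, 7.9]
gripper_width: 0.207
t 13.35 phi 290.3 r 45.0 z 0.0926 Frad -4.1 Ftan -11.4 Fz -7.8 w 0.207 head -9.62 q6 1.60
```

```bash
python3 -m inch '[{"claw":0,"translation":[0.35,0.18,0],"rot":[0,0,0]},{"claw":0,"translation":[0.35,0.18,0],"rot":[0,0,0]},{"claw":0,"translation":[0.31,0.24,0],"rot":[0,0,0]},{"claw":0,"translation":[0.31,0.24,0],"rot":[0,0,0]},{"claw":0,"translation":[0.26,0.29,0],"rot":[0,0,0]},{"claw":0,"translation":[0.26,0.29,0],"rot":[0,0,0]},{"claw":0,"translation":[0.21,0.33,0],"rot":[0,0,0]},{"claw":0,"translation":[0.21,0.33,0],"rot":[0,0,0]}]'; python3 st.py
```

```text
time_s: 14.02
eef_pos: [0.6004, -0.0512, 0.0928]
ee_rot: [-0.002, 0.997, -0.083, -0.001]
contact_force: [-4.8, 10.7, 4.1]
gripper_width: 0.207
t 14.02 phi 328.8 r 45.6 z 0.0928 Frad -0.5 Ftan -11.8 Fz -4.1 w 0.207 head -9.58 q6 1.56
```

```bash
python3 -m inch '[{"claw":0,"translation":[0.15,0.36,0],"rot":[0,0,0]},{"claw":0,"translation":[0.15,0.36,0],"rot":[0,0,0]},{"claw":0,"translation":[0.08,0.38,0],"rot":[0,0,0]},{"claw":0,"translation":[0.08,0.38,0],"rot":[0,0,0]},{"claw":0,"translation":[0.01,0.39,0],"rot":[0,0,0]},{"claw":0,"translation":[0.01,0.39,0],"rot":[0,0,0]},{"claw":0,"translation":[-0.05,0.39,0],"rot":[0,0,0]},{"claw":0,"translation":[-0.05,0.39,0],"rot":[0,0,0]}]'; python3 st.py
```

```text
time_s: 14.68
eef_pos: [0.6005, -0.0851, 0.0932]
ee_rot: [0.0, 0.996, -0.084, 0.001]
contact_force: [2.8, -1.0, -0.8]
gripper_width: 0.208
t 14.68 phi 12.4 r 45.9 z 0.0932 Frad 3.0 Ftan -0.1 Fz 0.8 w 0.208 head -9.64 q6 1.51
```

The drag fell from about 12 N to about 0 within this call, so I stop. First I let it settle and compare the pin height with the start.

```bash
python3 -m inch '[{"claw":0,"translation":[0,0,0],"rot":[0,0,0]}]'; python3 st.py; python3 - <<'E'
from h import *
from rig import arm
def m(c):
    W=cloud(c);L=np.stack([(W[...,:2]-C)@ex,(W[...,:2]-C)@ey],-1);Z=W[...,2]
    p=(np.hypot(L[...,0]+.08,L[...,1])<.012)&(abs(Z-.075)<.02); return np.sort(Z[p])[::-1][:9]
for n in("scene","top"):
    print(n,np.round(m(np.load(n+"0.npz"))*1000,1),"->",*[np.round(m(arm.read_camera(n))*1000,1) for _ in range(2)])
c=arm.read_camera("scene"); u,v=[int(k) for k in proj(c,[*wor([-.05,-.03]),.08])]
s=np.load("scene0.npz")["frame"]
cv2.imwrite("pics/pin.png",cv2.resize(np.hstack([f[v-35:v+35,u-35:u+35] for f in(s,c["frame"])]),None,fx=5,fy=5,interpolation=cv2.INTER_CUBIC)[:,:,::-1])
E
```

```text
time_s: 14.77
eef_pos: [0.6002, -0.0858, 0.0933]
ee_rot: [0.0, 0.996, -0.084, 0.0]
contact_force: [3.6, -2.9, -0.8]
gripper_width: 0.211
t 14.77 phi 13.3 r 45.9 z 0.0933 Frad 4.5 Ftan 1.3 Fz 0.8 w 0.211 head -9.68 q6 1.51
scene [83.8 83.6 82.  80.3 79.8 79.8 79.3 75.5 75.2] -> [80.2 79.6 79.6 79.  77.  76.4 75.7 75.5 74.9] [80.1 80.1 78.8 78.3 77.9 77.  76.7 76.3 76. ]
top [85.3 85.2 82.1 80.3 80.1 80.  79.1 78.3 77.1] -> [78.8 78.7 78.7 77.4 77.2 77.1 77.  76.  76. ] [78.1 78.1 78.  77.9 77.9 77.7 76.  74.5 74.5]
```

View pics/pin.png

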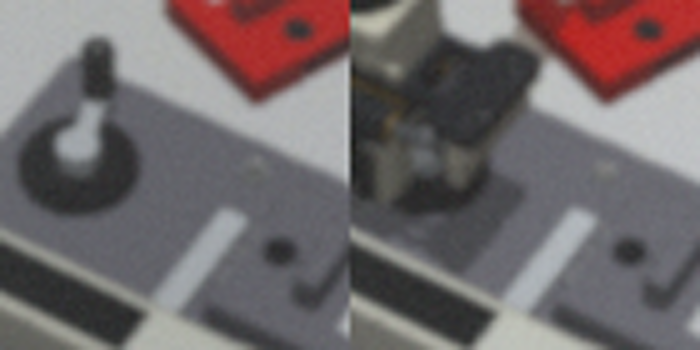

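The pin in the right-hand panel sits at (605,168), lower than before. In depth its top went from about 80–81 mm to about 77–78 mm, so the tail is free and the leader is still out. I release the knob and go to the cartridge.

```bash
python3 -m inch '[{"claw":40,"translation":[0,0,0],"rot":[0,0,0]},{"claw":50,"translation":[0,0,0],"rot":[0,0,0]},{"claw":60,"translation":[0,0,0],"rot":[0,0,0]},{"claw":60,"translation":[0,0,0],"rot":[0,0,0]},{"claw":60,"translation":[0,0,-2],"rot":[0,0,0]},{"claw":60,"translation":[0,0,-3],"rot":[0,0,0]},{"claw":60,"translation":[0,0,-3],"rot":[0,0,0]},{"claw":60,"translation":[0,0,0],"rot":[0,0,0]}]'; python3 - <<'E'
from h import *
from rig import arm
w=wor([-.0187,.0805]);print(w)
rep(arm,[*w,.16])
c=arm.read_camera("top");W=cloud(c)
k=(W[...,1]>.25)&(W[...,1]<.5)&(W[...,0]>.52)&(W[...,0]<.75)&(W[...,2]>.05)&(W[...,2]<.2);print("cup",W[k].min(0),W[k].max(0))
cv2.imwrite("pics/top4.png",cv2.resize(c["frame"][95:225,80:310],None,fx=3.4,fy=3.4,interpolation=cv2.INTER_CUBIC)[:,:,::-1])
E
```

```text
time_s: 15.68
eef_pos: [0.6033, -0.0853, 0.1805]
ee_rot: [0.001, 0.996, -0.084, 0.005]
contact_force: [0.3, -0.6, 1.4]
gripper_width: 0.595
[0.59748676 0.09829126]
t 15.68 p [ 0.6033 -0.0853  0.1805] loc [ 17.6 -99.5] head -9.63 zt [ 0.009 -0.002 -1.   ] Ftool [ 0.4  0.5 -1.4] w 0.595 q6 1.51
need cm tool [ -3.66 -18.     2.  ]
cup [0.58283629 0.30210394 0.05004536] [0.65711086 0.37789819 0.14662125]
```

View pics/top4.png

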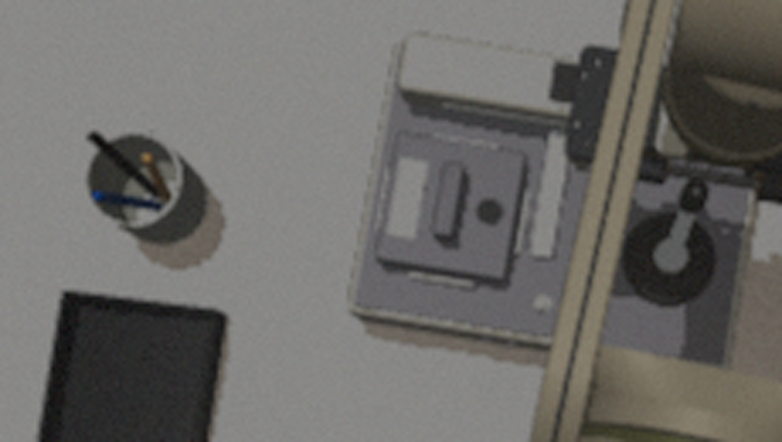

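The knob is released at (693,195) and the cartridge is in place with its rib at (450,200). I move above it.

```bash
python3 -m inch '[{"claw":60,"translation":[-0.6,-3,0],"rot":[0,0,0]},{"claw":60,"translation":[-0.6,-3,0],"rot":[0,0,0]},{"claw":60,"translation":[-0.6,-3,0],"rot":[0,0,0]},{"claw":60,"translation":[-0.6,-3,0],"rot":[0,0,0]},{"claw":60,"translation":[-0.6,-3,0],"rot":[0,0,0]},{"claw":60,"translation":[-0.3,-3,0],"rot":[0,0,0]},{"claw":60,"translation":[0,0,0],"rot":[0,0,0]},{"claw":60,"translation":[0,0,0],"rot":[0,0,0]}]'; python3 - <<'E'
from h import *
from rig import arm
rep(arm,[.5975,.0983,.093])
E
```

```text
time_s: 16.4
eef_pos: [0.5967, 0.0998, 0.1717]
ee_rot: [0.0, 0.997, -0.082, -0.001]
contact_force: [-0.3, 0.1, 0.1]
gripper_width: 0.602
t 16.4 p [0.5967 0.0998 0.1717] loc [-19.7  81.9] head -9.46 zt [-0.002 -0.    -1.   ] Ftool [-0.3 -0.  -0.1] w 0.602 q6 1.82
need cm tool [0.12 0.13 7.87]
```

```bash
python3 -m inch '[{"claw":60,"translation":[0.1,0.13,2],"rot":[0,0,0.002]},{"claw":60,"translation":[0,0,2],"rot":[0,0,0]},{"claw":60,"translation":[0,0,1.5],"rot":[0,0,0]},{"claw":60,"translation":[0,0,0.5],"rot":[0,0,0]},{"claw":60,"translation":[0,0,0],"rot":[0,0,0]},{"claw":60,"translation":[0,0,0],"rot":[0,0,0]}]'; python3 look.py pics/s7.png
```

```text
time_s: 16.9
eef_pos: [0.5983, 0.096, 0.1131]
ee_rot: [0.0, 0.996, -0.085, -0.0]
contact_force: [-0.1, -0.5, -1.0]
gripper_width: 0.601
t 16.9 p [0.5983 0.096  0.1131] loc [-17.5  78.4] head -9.81 zt [-0. -0. -1.] Ftool [-0.   0.5  1. ] w 0.601 q6 1.82
```

View pics/s7.png

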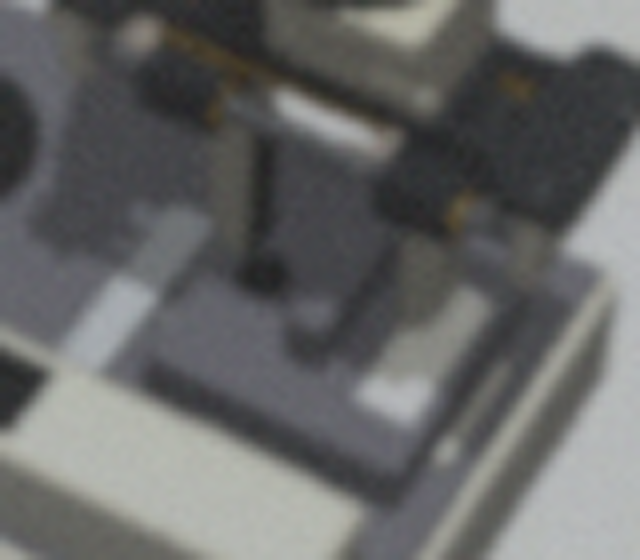

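The jaws straddle the rib: fingers at (240,250) and (425,290), rib between at (340,320). I go down to grip height with a 2 mm trim, watching the force.

```bash
python3 -m inch '[{"claw":50,"translation":[0,-0.18,1],"rot":[0,0,-0.003]},{"claw":50,"translation":[0,0,0.6],"rot":[0,0,0]},{"claw":40,"translation":[0,0,0.3],"rot":[0,0,0]},{"claw":40,"translation":[0,0,0],"rot":[0,0,0]},{"claw":40,"translation":[0,0,0],"rot":[0,0,0]}]'; python3 -c "
from h import *
from rig import arm
rep(arm)"
```

```text
time_s: 17.37
eef_pos: [0.5984, 0.0986, 0.0936]
ee_rot: [0.0, 0.997, -0.083, -0.0]
contact_force: [-0.1, 0.2, 0.0]
gripper_width: 0.404
t 17.37 p [0.5984 0.0986 0.0936] loc [-17.9  81. ] head -9.57 zt [-0.001 -0.    -1.   ] Ftool [-0.1 -0.2 -0. ] w 0.404 q6 1.82
```

```bash
python3 -m inch '[{"claw":25,"translation":[0,0.05,0],"rot":[0,0,0]},{"claw":18,"translation":[0,0,0],"rot":[0,0,0]},{"claw":0,"translation":[0,0,0],"rot":[0,0,0]},{"claw":0,"translation":[0,0,0],"rot":[0,0,0]},{"claw":0,"translation":[0,0,0],"rot":[0,0,0]},{"claw":0,"translation":[0,0,0],"rot":[0,0,0]},{"claw":0,"translation":[0,0,0],"rot":[0,0,0]}]'; python3 look.py pics/s8.png
```

```text
time_s: 17.95
eef_pos: [0.5988, 0.0981, 0.0943]
ee_rot: [-0.0, 0.997, -0.084, 0.0]
contact_force: [-0.7, -0.2, 1.9]
gripper_width: 0.169
t 17.95 p [0.5988 0.0981 0.0943] loc [-17.4  80.5] head -9.58 zt [ 0. -0. -1.] Ftool [-0.7  0.4 -1.9] w 0.169 q6 1.82
```

View pics/s8.png

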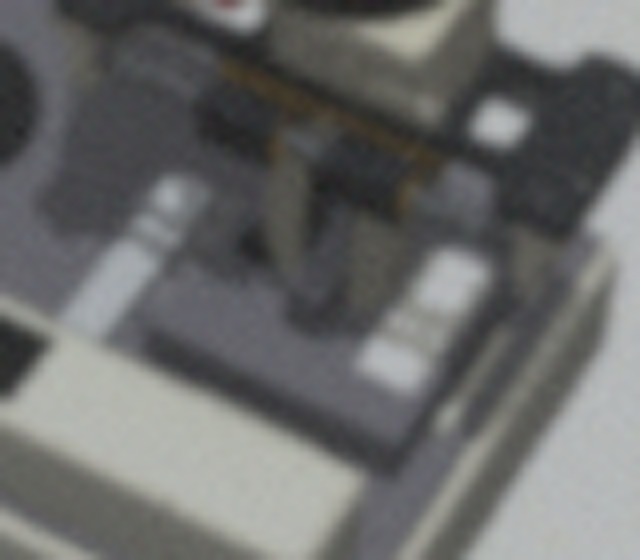

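The jaws read 0.169 (15.7 mm), so they hold the 16 mm rib at (320,290). Lifting straight up.

```bash
python3 -m inch '[{"claw":0,"translation":[0,0,-0.4],"rot":[0,0,0]},{"claw":0,"translation":[0,0,-0.6],"rot":[0,0,0]},{"claw":0,"translation":[0,0,-1],"rot":[0,0,0]},{"claw":0,"translation":[0,0,-1.5],"rot":[0,0,0]},{"claw":0,"translation":[0,0,-2],"rot":[0,0,0]},{"claw":0,"translation":[0,0,-2],"rot":[0,0,0]},{"claw":0,"translation":[0,0,-1],"rot":[0,0,0]},{"claw":0,"translation":[0,0,0],"rot":[0,0,0]}]'; python3 look.py pics/s9.png; python3 -c "
from h import *
from rig import arm
rep(arm,[.4725,.3565,.15])"
```

```text
time_s: 18.67
eef_pos: [0.6006, 0.0983, 0.1831]
ee_rot: [-0.0, 0.997, -0.083, 0.003]
contact_force: [1.4, 0.0, -2.4]
gripper_width: 0.168
t 18.67 p [0.6006 0.0983 0.1831] loc [-15.6  81.1] head -9.58 zt [ 0.006  0.    -1.   ] Ftool [ 1.4 -0.3  2.4] w 0.168 q6 1.82
t 18.72 p [0.5997 0.0982 0.1809] loc [-16.5  80.8] head -9.58 zt [ 0.003  0.    -1.   ] Ftool [-0.5  0.1  2.5] w 0.171 q6 1.82
need cm tool [-16.86 -23.35   3.06]
```

View pics/s9.png

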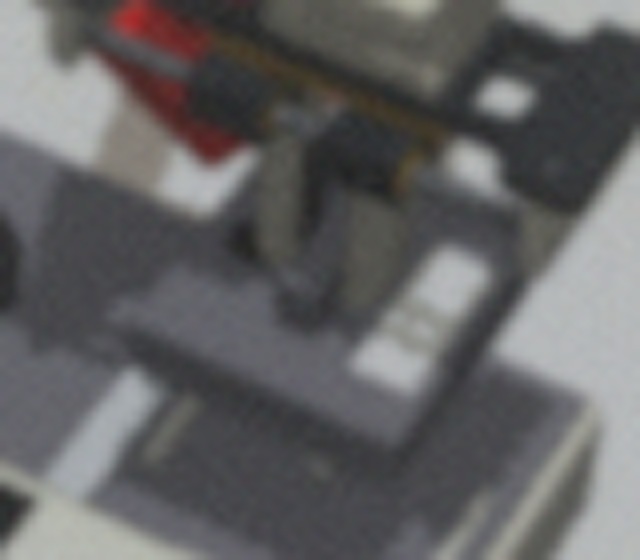

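The cartridge hangs level at (270,340) above the deck and its 2.4 N weight shows in the force reading. I carry it toward the tray, moving -x first to stay clear of the cup.

```bash
python3 -m inch '[{"claw":0,"translation":[-1.5,-0.5,0],"rot":[0,0,0]},{"claw":0,"translation":[-2.5,-1,0],"rot":[0,0,0]},{"claw":0,"translation":[-2.5,-2,0],"rot":[0,0,-0.02]},{"claw":0,"translation":[-2.5,-2,0],"rot":[0,0,-0.02]},{"claw":0,"translation":[-2.5,-2.5,0],"rot":[0,0,0]},{"claw":0,"translation":[-2,-2.5,0],"rot":[0,0,0]},{"claw":0,"translation":[-1.5,-2.5,0],"rot":[0,0,0]},{"claw":0,"translation":[-1,-2.5,0],"rot":[0,0,0]}]'; python3 -m inch '[{"claw":0,"translation":[0,-2.5,0],"rot":[0,0,0]},{"claw":0,"translation":[0,-2,0],"rot":[0,0,0]},{"claw":0,"translation":[0,-1.5,0],"rot":[0,0,0]},{"claw":0,"translation":[0,0,0],"rot":[0,0,0]},{"claw":0,"translation":[0,0,0],"rot":[0,0,0]}]'; python3 - <<'E'
from h import *
from rig import arm
rep(arm,[.4725,.3565,.1])
c=arm.read_camera("scene");u0,v0=[int(k) for k in proj(c,[.47,.356,.05])]
cv2.imwrite("pics/s10.png",cv2.resize(c["frame"][v0-55:v0+45,u0-60:u0+60],None,fx=6,fy=6,interpolation=cv2.INTER_CUBIC)[:,:,::-1])
E
```

```text
time_s: 19.38
eef_pos: [0.4594, 0.2758, 0.1773]
ee_rot: [0.001, 0.998, -0.063, -0.001]
contact_force: [0.4, 0.5, -2.9]
gripper_width: 0.169
time_s: 19.8
eef_pos: [0.4684, 0.3345, 0.1772]
ee_rot: [0.001, 0.998, -0.063, -0.001]
contact_force: [0.6, -0.7, -2.0]
gripper_width: 0.168
t 19.8 p [0.4684 0.3345 0.1772] loc [-185.4  291.8] head -7.21 zt [-0.003 -0.002 -1.   ] Ftool [0.7 0.6 2. ] w 0.168 q6 2.23
need cm tool [ 0.15 -2.25  7.71]
```

View pics/s10.png

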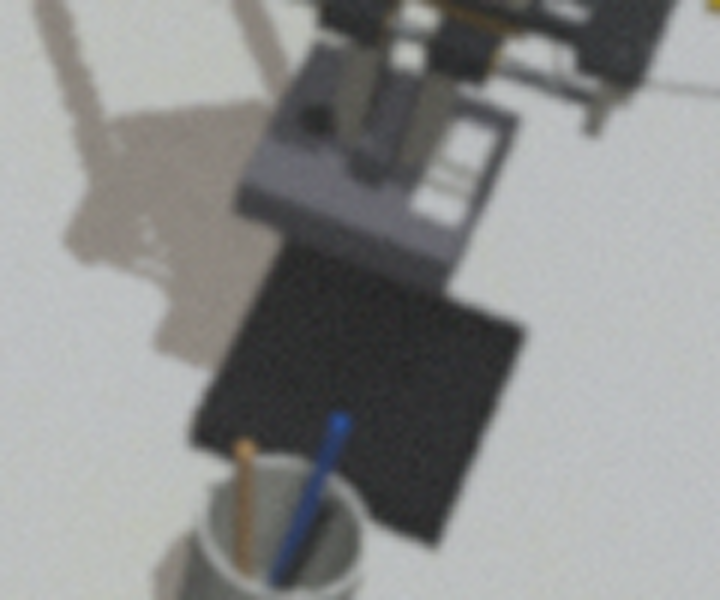

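The cartridge is held level at (380,170), with the tray below it at (360,400). I centre it over the tray, then measure both.

```bash
python3 -m inch '[{"claw":0,"translation":[0.3,-1.2,0],"rot":[0,0,0]},{"claw":0,"translation":[0,-1,0],"rot":[0,0,0]},{"claw":0,"translation":[0,0,2],"rot":[0,0,0]},{"claw":0,"translation":[0,0,2],"rot":[0,0,0]},{"claw":0,"translation":[0,0,2],"rot":[0,0,0]},{"claw":0,"translation":[0,0,2],"rot":[0,0,0]},{"claw":0,"translation":[0,0,0],"rot":[0,0,0]},{"claw":0,"translation":[0,0,0],"rot":[0,0,0]}]'; python3 - <<'E'
from h import *
from rig import arm
rep(arm,[.4725,.3565,.029])
zr=arm.read_state()["eef_pos"][2]
for n in("scene","top"):
    c=arm.read_camera(n);W=cloud(c);f=c["frame"]
    m=(np.hypot(W[...,0]-.472,W[...,1]-.356)<.11)&(abs(W[...,2]-(zr+.002))<.007)
    k,l,st,_=cv2.connectedComponentsWithStats(m.astype(np.uint8));i=1+np.argmax(st[1:,4])
    P=W[l==i];print(n,len(P),cv2.minAreaRect(P[:,:2].astype(np.float32)*1000),np.median(P[:,2]),zr)
    u0,v0=[int(k) for k in proj(c,[.47,.356,.05])]
    cv2.imwrite(f"pics/{n}11.png",cv2.resize(f[max(v0-55,0):v0+45,u0-60:u0+60],None,fx=6,fy=6,interpolation=cv2.INTER_CUBIC)[:,:,::-1])
E
```

```text
time_s: 20.52
eef_pos: [0.474, 0.3548, 0.0977]
ee_rot: [0.001, 0.998, -0.064, -0.001]
contact_force: [0.7, 0.4, -3.1]
gripper_width: 0.17
t 20.52 p [0.474  0.3548 0.0977] loc [-183.2  312.9] head -7.32 zt [-0.003 -0.002 -1.   ] Ftool [ 0.6 -0.5  3.1] w 0.17 q6 2.25
need cm tool [-0.16 -0.16  6.87]
scene 748 ((473.4122619628906, 356.27093505859375), (99.28699493408203, 102.57142639160156), 82.70655822753906) 0.1002285655664791 0.09767228341365321
top 168 ((433.6319885253906, 335.8144226074219), (50.535545349121094, 24.23326873779297), 80.28787231445312) 0.10077382090498403 0.09767228341365321
```

View pics/scene11.png

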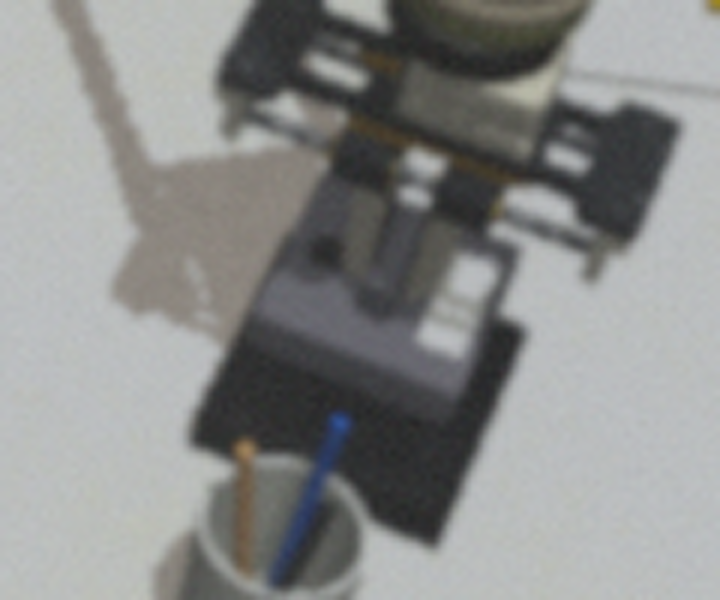

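View pics/top11.png

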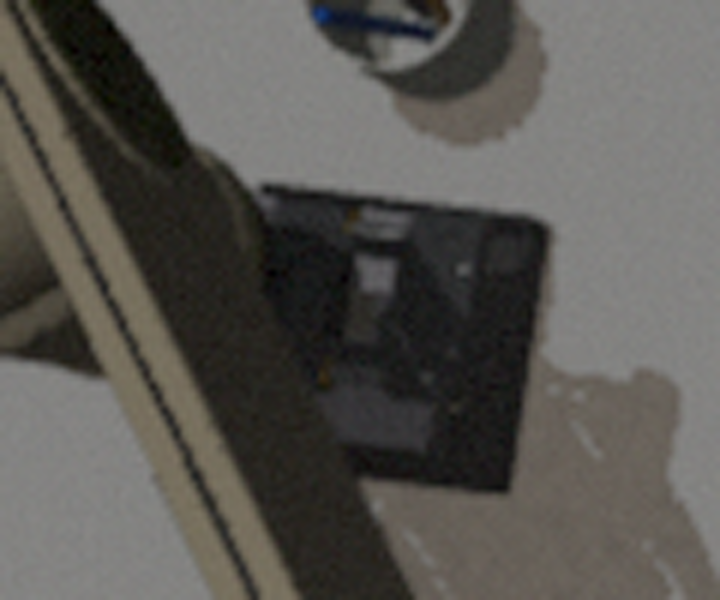

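From the scene camera the cartridge is at (473,356) mm and aligned with the tray at 82.7°, and the tray centre is (472.5,356.5). Clearance is 8 mm each side, so I lower it.

```bash
python3 -m inch '[{"claw":0,"translation":[0,-0.1,1.5],"rot":[0,0,0]},{"claw":0,"translation":[0,0,1.5],"rot":[0,0,0]},{"claw":0,"translation":[0,0,1.5],"rot":[0,0,0]},{"claw":0,"translation":[0,0,1],"rot":[0,0,0]},{"claw":0,"translation":[0,0,0.5],"rot":[0,0,0]},{"claw":0,"translation":[0,0,0],"rot":[0,0,0]},{"claw":0,"translation":[0,0,0],"rot":[0,0,0]}]'; python3 -c "
from h import *
from rig import arm
rep(arm,[.4735,.3563,.029])"
```

```text
time_s: 21.2
eef_pos: [0.4758, 0.3572, 0.04]
ee_rot: [-0.0, 0.998, -0.064, 0.0]
contact_force: [0.4, 0.3, -1.9]
gripper_width: 0.171
t 21.2 p [0.4758 0.3572 0.04  ] loc [-181.9  315.5] head -7.29 zt [ 0.001  0.001 -1.   ] Ftool [ 0.4 -0.4  1.9] w 0.171 q6 2.26
need cm tool [-0.22  0.12  1.1 ]
```

```bash
python3 -m inch '[{"claw":0,"translation":[-0.2,0.05,0.2],"rot":[0,0,0]},{"claw":0,"translation":[0,0,0.2],"rot":[0,0,0]},{"claw":0,"translation":[0,0,0.2],"rot":[0,0,0]},{"claw":0,"translation":[0,0,0.15],"rot":[0,0,0]},{"claw":0,"translation":[0,0,0.1],"rot":[0,0,0]},{"claw":0,"translation":[0,0,0],"rot":[0,0,0]}]'; python3 -c "
from h import *
from rig import arm
rep(arm,[.4735,.3563,.029])"
```

```text
time_s: 21.7
eef_pos: [0.4731, 0.3566, 0.0302]
ee_rot: [0.0, 0.998, -0.064, -0.0]
contact_force: [0.7, 0.2, -2.1]
gripper_width: 0.172
t 21.7 p [0.4731 0.3566 0.0302] loc [-184.4  314.4] head -7.29 zt [-0. -0. -1.] Ftool [ 0.7 -0.2  2.1] w 0.172 q6 2.26
need cm tool [0.05 0.02 0.12]
```

```bash
python3 -m inch '[{"claw":0,"translation":[0,0,0.05],"rot":[0,0,0]},{"claw":0,"translation":[0,0,0.05],"rot":[0,0,0]},{"claw":0,"translation":[0,0,0],"rot":[0,0,0]}]'; python3 -m inch '[{"claw":0,"translation":[0,0,0.05],"rot":[0,0,0]},{"claw":0,"translation":[0,0,0],"rot":[0,0,0]}]'
```

```text
time_s: 21.95
eef_pos: [0.4732, 0.3566, 0.0294]
ee_rot: [0.0, 0.998, -0.064, -0.0]
contact_force: [-0.3, -0.1, -2.0]
gripper_width: 0.169
time_s: 22.12
eef_pos: [0.4733, 0.3567, 0.0294]
ee_rot: [-0.0, 0.998, -0.064, 0.0]
contact_force: [-0.8, -0.8, 0.8]
gripper_width: 0.168
```

The force rose from −2 to +0.8 N, so it is resting on the floor. I release, check, and lift away.

```bash
python3 -m inch '[{"claw":18,"translation":[0,0,0],"rot":[0,0,0]},{"claw":22,"translation":[0,0,0],"rot":[0,0,0]},{"claw":30,"translation":[0,0,0],"rot":[0,0,0]},{"claw":45,"translation":[0,0,0],"rot":[0,0,0]},{"claw":50,"translation":[0,0,0],"rot":[0,0,0]},{"claw":50,"translation":[0,0,0],"rot":[0,0,0]}]'; python3 -m inch '[{"claw":50,"translation":[0,0,-0.5],"rot":[0,0,0]},{"claw":50,"translation":[0,0,-1.5],"rot":[0,0,0]},{"claw":50,"translation":[0,0,-3],"rot":[0,0,0]},{"claw":50,"translation":[0,0,-4],"rot":[0,0,0]},{"claw":50,"translation":[0,0,-4],"rot":[0,0,0]},{"claw":50,"translation":[-3,0,-2],"rot":[0,0,0]},{"claw":50,"translation":[-3,1,0],"rot":[0,0,0]},{"claw":50,"translation":[0,3,0],"rot":[0,0,0]}]'
python3 -m inch '[{"claw":50,"translation":[0,4,0],"rot":[0,0,0]},{"claw":50,"translation":[0,4,0],"rot":[0,0,0]},{"claw":50,"translation":[0,4,0],"rot":[0,0,0]},{"claw":50,"translation":[0,4,0],"rot":[0,0,0]},{"claw":50,"translation":[0,4,0],"rot":[0,0,0]},{"claw":50,"translation":[0,4,0],"rot":[0,0,0]},{"claw":50,"translation":[0,0,0],"rot":[0,0,0]},{"claw":50,"translation":[0,0,0],"rot":[0,0,0]}]'
python3 - <<'E'
from h import *
from rig import arm
rep(arm)
for n in("scene","top"):
    c=arm.read_camera(n);W=cloud(c);Z=W[...,2]
    near=np.hypot(W[...,0]-.472,W[...,1]-.356)<.08
    m=near&(abs(Z-.031)<.006)&(c["frame"].sum(2)>(200 if n=="top" else 0))
    k,l,st,_=cv2.connectedComponentsWithStats(m.astype(np.uint8));i=1+np.argmax(st[1:,4]);P=W[l==i]
    A=np.c_[P[:,:2],np.ones(len(P))];co=np.linalg.lstsq(A,P[:,2],rcond=None)[0]
    print(n,len(P),cv2.minAreaRect(P[:,:2].astype(np.float32)*1000),"z",np.median(P[:,2]),"slope",co[:2])
    L=np.stack([(W[...,:2]-C)@ex,(W[...,:2]-C)@ey],-1)
    p=(np.hypot(L[...,0]+.08,L[...,1])<.012)&(abs(Z-.075)<.02);print(" pin",np.round(np.sort(Z[p])[::-1][:9]*1000,1))
    cv2.imwrite(f"pics/{n}12.png",c["frame"][:,:,::-1])
    u0,v0=[int(k) for k in proj(c,[.47,.356,.05])]
    cv2.imwrite(f"pics/{n}12c.png",cv2.resize(c["frame"][max(v0-45,0):v0+45,u0-60:u0+60],None,fx=6,fy=6,interpolation=cv2.INTER_CUBIC)[:,:,::-1])
E
```

```text
time_s: 22.62
eef_pos: [0.4733, 0.3567, 0.0291]
ee_rot: [-0.0, 0.998, -0.064, 0.0]
contact_force: [0.1, 0.0, 0.7]
gripper_width: 0.454
time_s: 23.28
eef_pos: [0.4063, 0.3283, 0.182]
ee_rot: [-0.002, 0.998, -0.062, 0.001]
contact_force: [-0.3, -1.0, -0.3]
gripper_width: 0.496
time_s: 23.95
eef_pos: [0.3785, 0.0847, 0.1797]
ee_rot: [-0.0, 0.998, -0.066, 0.001]
contact_force: [0.6, 1.0, -0.4]
gripper_width: 0.502
t 23.95 p [0.3785 0.0847 0.1797] loc [-232.4   30.5] head -7.58 zt [ 0.002  0.    -1.   ] Ftool [ 0.4 -1.1  0.4] w 0.502 q6 1.79
scene 1054 ((471.521240234375, 352.0936584472656), (113.25338745117188, 130.4292449951172), 82.5422592163086) z 0.03153376799687331 slope [0.00076339 0.00112455]
 pin [82.4 80.1 80.1 78.7 78.3 78.2 78.2 78.2 78.2]
top 1039 ((471.69415283203125, 356.3868103027344), (97.65045928955078, 97.85719299316406), 82.90584564208984) z 0.031221740012950028 slope [0.00494998 0.00038929]
 pin [78.  77.9 77.9 77.6 76.5 76.3 75.7 75.7 75.6]
```

View pics/scene12c.png

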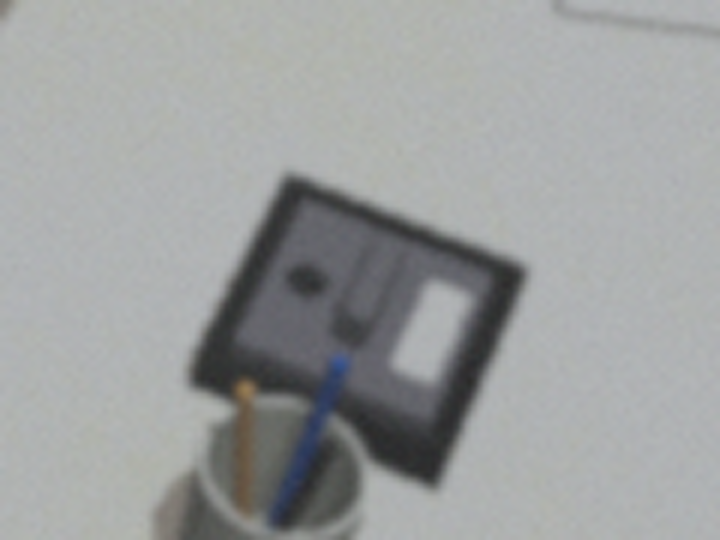

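View pics/top12.png

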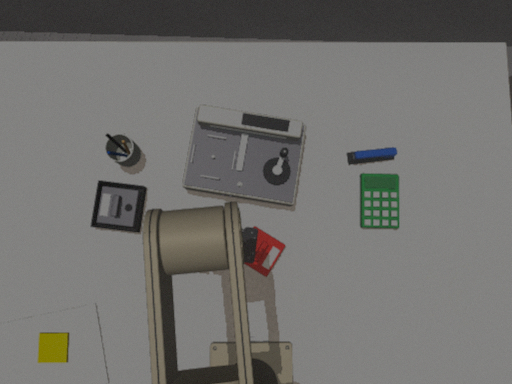

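The cartridge lies flat and centred on the tray floor, at top view (119,206), with its shell top at 31 mm, which matches 5 + 26 mm. The other items haven't moved, the pin top is near 77–78 mm, and the arm is clear. Handing in.

```bash
python3 -c "
from rig import arm
print(arm.read_state()['contact_force']); print(arm.hand_in())"
```

```text
[0.10024641 0.39977139 0.46258706]
the job is handed in; nothing more can be done
None
```

The film is rewound and the cartridge is in the storage tray. I handed the job in at about 24 s; hand-in reports no verdict.

**Rewinding:** I turned the crank clockwise about 1.6 turns against roughly 10–13 N of drag. It fell to about 0 N within one 40° step, and I stopped there.

**Placing:** I released the knob, lifted the cartridge by its rib and lowered it until the force showed it resting on the tray floor, at under 1 N.

**Last checks:**
- **Cartridge:** the shell top reads 31 mm (5 + 26 mm expected), with a slope under 0.5 %. It is aligned with the tray and centred to within about 1–2 mm.
- **End pin:** the top camera reads about 77–78 mm, so the tail is free and the leader is not drawn in. The scene camera's last reading was noisier at 78–80 mm, with one pixel at 82 mm.
- **Surroundings:** the other items look unmoved in the pictures, and the arm touches nothing.

**What disagreed:** the fingertips stood about 34 mm higher than the TCP reading and the stated 25 mm tip distance imply. My first grip therefore closed on air just above the knob. I corrected the height from the depth images, and the knob and rib grips after that worked.

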